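# Change the samples on an analyser plate behind a latching stop button

### The job

Stop the sample changer by pressing its red mushroom button until it stays down, before you lift anything. While it is latched, take the used steel rings out of the sample plate and hang them on the post of the ring stand, and seat every fresh disc in a round pocket and the white tile in the square pocket, all flat on the pocket floors and right side up. Then turn the button clockwise so that it springs out again, and leave the bottle, the jar and the beaker standing where they are.

Things in the scene. Friction and masses are not known exactly. Their poses are not given: they have to be found in the camera images.
- nest: grey plastic sample plate, 196 x 290 x 30 mm (x, y, z), fixed to the bench; origin at the centre of its underside, z up. Its top, 30 mm up, has six pockets, 10 mm deep, in a pattern of 2 (x) by 3 (y) at 94 mm pitch: five round ones of 64 mm diameter and a square one 58 x 58 mm with sides along the plate's x and y
- nest_hole0 (a point): centre of the mouth of a round pocket (level with the plate's top, 30 mm above the bench; the pocket floor is 10 mm lower), at x +47, y +94 mm on the plate
- nest_hole1 (a point): the same, a round pocket at x +47, y 0 mm on the plate
- nest_hole2 (a point): the same, a round pocket at x -47, y +94 mm on the plate
- nest_hole3 (a point): the same, a round pocket at x -47, y 0 mm on the plate
- nest_hole4 (a point): the same, a round pocket at x -47, y -94 mm on the plate
- nest_hole5 (a point): centre of the mouth of the square pocket, at x +47, y -94 mm on the plate
- stand: ring stand, fixed to the bench: a blue round base of 90 mm diameter, 12 mm thick, with one upright steel post of 16 mm diameter, its conical tip 84 mm above the bench; origin at the centre of the underside, z up
- post_top (a point): tip of the post, 84 mm above the bench
- stop_box: yellow stop station, 92 x 92 x 55 mm, fixed to the bench, with a red mushroom button on its top; origin at the centre of the underside, z up
- stop_top (a point): centre of the top of the red mushroom head, 99 mm above the bench when it is out. The head is a cylinder of 54 mm diameter and 26 mm high, with 18 mm of free space under it; white arrow mark on top
- stop_push (a joint): travel of the mushroom head, m: 0 = out, grows as it is pressed straight down, 0.014 at the end stop. Spring: about 4 N at the start, 8 N at the end. Pressed past about 0.012 it latches and then stays at 0.0105 to 0.012 by itself. If let go sooner it springs out again
- stop_turn (a joint): turn of the mushroom head about its upright axis, rad: 0 at rest, grows as the head is turned clockwise seen from above, end stop at 1.2, light return spring (0.1 N m). While latched it unlatches at 0.3 to 0.5 (0.8 to 1.1 is a good full turn; small turns may stay where left) and, once let go, springs out and then turns back by itself within 2 s
- disc1: fresh sample disc: aluminium, 60 mm diameter, 22 mm thick, with a green face on top; may be absent. Origin at the centre of its underside, z up (out of the coloured face)
- disc2: fresh sample disc: aluminium, 60 mm diameter, 22 mm thick, with a blue face on top; may be absent. Origin at the centre of its underside, z up (out of the coloured face)
- disc3: fresh sample disc: aluminium, 60 mm diameter, 22 mm thick, with a red-brown face on top; may be absent. Origin at the centre of its underside, z up (out of the coloured face)
- disc4: fresh sample disc: aluminium, 60 mm diameter, 22 mm thick, with a yellow face on top; may be absent. Origin at the centre of its underside, z up (out of the coloured face)
- tile: white ceramic reference tile, 54 x 54 x 22 mm, lying flat; origin at the centre of its underside, z up, x and y along its sides
- ring1: used sample holder: steel ring, 60 mm outside and 34 mm inside diameter, 22 mm thick, at the start seated in a round pocket, its top 12 mm above the plate; may be absent. Origin on its axis in the plane of its underside, z up
- ring2: used sample holder: steel ring, 60 mm outside and 34 mm inside diameter, 22 mm thick, at the start seated in a round pocket, its top 12 mm above the plate; may be absent. Origin on its axis in the plane of its underside, z up
- ring3: used sample holder: steel ring, 60 mm outside and 34 mm inside diameter, 22 mm thick, at the start seated in a round pocket, its top 12 mm above the plate; may be absent. Origin on its axis in the plane of its underside, z up
- amber: bystander: amber glass reagent bottle, 70 mm diameter, 130 mm high; origin at the centre of its underside
- white_jar: bystander: white jar with a blue cap, 64 mm diameter, 90 mm high; origin at the centre of its underside
- beaker: bystander: glass beaker, 72 mm diameter, 85 mm high; origin at the centre of its underside
Not all that is in view belongs to the job. Leave any pink or purple look-alike of the disc4 alone.

How it is judged:
By the outcome, as a careful person would: the job done as asked, in the order asked, and still so for the second after the job is handed in, with the robot touching nothing.
Of disc1, disc2, disc3, disc4 only 2 to 4 are there at a start; the rules pass over those that are not, and their reading is None.
Of ring1, ring2, ring3 only 2 to 3 are there at a start; the rules pass over those that are not, and their reading is None.
At some moment in a run one of disc1, disc2, disc3, disc4, tile may be knocked a few centimetres aside while the robot is not near it.
Once in a run the grip may slacken for a moment while it holds something.
It also fails if it takes over 210 s, if anything falls off the work surface, if the arm or the gripper's body presses on something with over 40 N, if the wrist force passes 120 N, or if a joint passes its speed limit or range.

### The arm

A 7-joint arm with a two-finger parallel gripper is mounted at the origin on the work surface. World frame = base frame: x ahead of the robot, y to its left, z up, the work surface at z = 0. Lengths are in mm, angles in rad, forces in N, time in s.
With the tool pointing down it reaches from about 400 to 875 mm from the base axis. Payload 4.4 kg.
Tool frame: the origin (TCP) lies on the centre line of the jaws, within the pads' length; the fingertips stand 14 mm ahead of it and the grasp point (between the pads) lies 5 mm behind it (tips_ahead is the distance from the TCP to the fingertips, in mm); z points along the fingers, y is the line along which they close (so a half turn about z gives the same grasp; the last joint's range is limited). The gripper opens to 85 mm and grips with 20 to 120 N. Pads are 22 mm wide; open, the fingers measure 114 mm over their backs; the gripper's body (76 mm by 85 mm) begins 54 mm behind the grasp point. The pads swing forward as they close: fully open they stand 13 mm farther back than shut.
Start: joints at [-1.288, 0.628, 0.038, 1.517, -0.027, 0.996, -0.02], TCP at [222.128, 610.882, 245.313] pointing down, gripper open.
Joint ranges: [-3.06, 3.06], [-0.37, 2.12], [-1.25, 1.32], [0.18, 2.47], [-1.1, 4.24], [0.23, 1.98], [-2.94, 2.94]. Speed limits (rad/s): [2.57, 2.57, 3.14, 3.14, 3.14, 3.14, 3.14].

### API

Orientations are given as [roll, pitch, yaw] about the fixed x, y, z axes, in that order (R = Rz(yaw) Ry(pitch) Rx(roll)).
In Python, from cell import * gives the robot as it stands.
- The arm moves only by the tool move_arm, never from a script. Its argument "rows" is text: rows parted by semicolons, each of 7 numbers parted by spaces: the shift along the tool's x, y, z scaled (see below), then the turn, a rotation vector about the tool's x, y, z scaled (see below), then the closure, from -1 (fully open) to 1 (shut). A call has 1 to 12 rows; each row is the pose to reach, as a shift and turn from the pose commanded when the call began, along the tool's axes at that moment; what a row does not reach only later rows make up. The controller multiplies each number of a shift by 0.3 m and each number of a turn by pi/2 rad. A row lasts 1/12 s, in which the tool goes at most 41.7 mm and 7.16 degrees, less where a joint would pass 70% of its speed; a pose out of reach is approached as far as the arm can. A call with a number of a shift or a turn outside -1 to 1 is refused whole. A call with a gripper value outside its range is refused whole. The fingers move at their own pace and stop on an object; the grip force is fixed at half the most. Time passes only in rows, so rows that repeat a pose let the fingers close. It gives the time, the measured TCP pose, the force, the opening and the grip force at its end, in the units of the state.
- read_state(): the state, without advancing time (a new reading comes with each control period).
- get_image(name): name is "scene" or "top" or "wrist"; returns a dict with "img" (384x512x3 uint8, red, green, blue), "vfov" (degrees; the focal length in pixels is half the picture's height over the tangent of half this angle, whatever the lens; pixels are square), "cx", "cy" (the principal point, pixels), "extrinsics" (4x4, takes a point from camera to world coordinates); the wrist camera has in their place "T_tool_cam" (4x4, takes a point from camera to tool coordinates, whose origin is the TCP and whose axes are the flange's). Camera axes: x right, y up, looking along -z (the intrinsics and any distortion apply to the point x, -y, -z); pixel columns grow to the right and rows downward; lengths in mm; the calibration is good to about 2 mm. The wrist camera is an equidistant fisheye: a pixel r from the principal point sees the ray r / f radians off the axis. A picture is of the moment at which its call begins: read the wrist's pose just before it. There is no depth.
- finish_job(): hands the job in; it is judged then, once.
The state is a dict: "clock": time; "qpos": joint angles; "qd": joint speeds; "tau": joint torques, N m; "eef_pos": TCP position; "tool_rot": TCP orientation; "force": force on the tool from outside, world axes, zero at the start; "torque": the same for the moment, N m; "width": finger opening in mm; "gripper_force": force on a finger pad.
Only numpy, scipy, OpenCV 4.12 (cv2) and the standard library are available. Lean on these libraries where they do the work, as an engineer would, in place of code of your own. Each camera call takes 0.05 s, during which the arm holds its last target. There are 200 camera calls.

## Working session

There is one attempt and no reset: what is moved stays moved. The work goes in short steps, Python scripts to look and compute and a tool call to move; the robot and the scene stay as the last step left them, time stands still between calls to the robot, and variables do not carry over. Pictures are saved under pics/ and viewed, at most 14 in all, crops included, and the job is handed in when it is done.

Besides the shell and the picture viewer there is one more tool, called after "Emit:" as a command line: name --argument value ..., lists and objects as JSON in quotes. move_arm: Moves the arm, as the interface text tells. Its arguments: {"type":"object","properties":{"rows":{"type":"string"}},"required":["rows"]}

```bash
ls; mkdir -p pics; python3 - <<'E'
from cell import *
import cv2,numpy as np
s=read_state();print(s)
for n in("scene","top","wrist"):
    d=get_image(n);cv2.imwrite(f"pics/{n}0.png",d["img"][:,:,::-1]);print(n,{k:(np.round(v,4).tolist() if k!="img" else 0) for k,v in d.items()})
E
```

```text
pics
{'clock': 0.0, 'qpos': array([-1.28780136,  0.62931834,  0.03842598,  1.51840165, -0.02703518,
        0.9963235 , -0.0200007 ]), 'qd': array([-2.63069363e-06, -6.40272255e-04,  6.45328647e-04, -3.82043122e-04,
       -6.85195597e-04, -3.46821511e-04, -9.18619626e-04]), 'tau': array([ 5.20407102e-04, -5.63409877e+01,  1.22696992e+00, -1.93440038e+01,
        1.11824524e-02,  1.06472505e-02, -1.44428606e-05]), 'eef_pos': array([221.88990223, 610.29082482, 244.39602728]), 'tool_rot': array([-3.13965875e+00, -1.38793226e-05,  2.79278999e+00]), 'force': array([-0.21668854,  0.18229759,  0.38505959]), 'torque': array([-0.01608406, -0.0579923 , -0.0336708 ]), 'gripper_force': 0.0, 'width': 85.41303084915226}
scene {'img': 0, 'vfov': 45.0297, 'cx': 253.3538, 'cy': 188.1508, 'extrinsics': [[0.5811, -0.4726, 0.6625, 1393.9236], [0.8138, 0.3283, -0.4796, -636.6357], [0.0091, 0.8178, 0.5754, 850.2282], [0.0, 0.0, 0.0, 1.0]]}
top {'img': 0, 'vfov': 50.0352, 'cx': 262.0582, 'cy': 194.2921, 'extrinsics': [[-0.0092, 0.9843, -0.1763, 337.8508], [-0.9998, -0.0064, 0.0165, -23.8044], [0.0151, 0.1765, 0.9842, 1179.3148], [0.0, 0.0, 0.0, 1.0]]}
wrist {'img': 0, 'vfov': 65.7065, 'cx': 255.0908, 'cy': 183.9736, 'T_tool_cam': [[0.0004, 0.9479, 0.3187, 82.0475], [1.0, -0.0003, -0.0003, 0.1731], [-0.0002, 0.3187, -0.9479, -128.8457], [0.0, 0.0, 0.0, 1.0]]}
```

View pictures.

View pics/scene0.png

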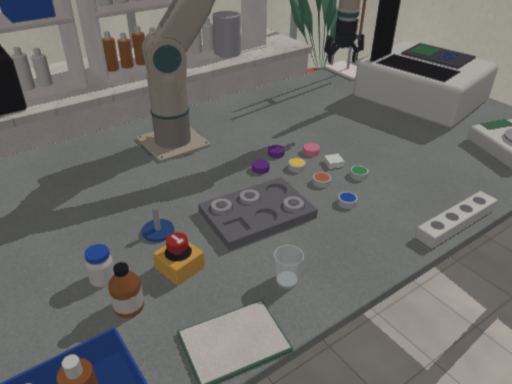

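View pics/top0.png

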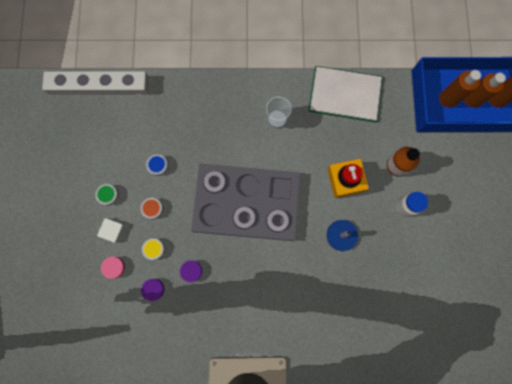

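```bash
cat > h.py <<'E'
from cell import *
import cv2,numpy as np
from scipy.spatial.transform import Rotation as R
np.set_printoptions(precision=1,suppress=True)
def grab(n,save=None):
    s=read_state();d=get_image(n)
    f=192/np.tan(np.radians(d["vfov"])/2)
    if n=="wrist":
        T=np.eye(4);T[:3,:3]=R.from_euler("xyz",s["tool_rot"]).as_matrix();T[:3,3]=s["eef_pos"];E=T@np.array(d["T_tool_cam"])
    else:E=np.array(d["extrinsics"])
    if save:cv2.imwrite(save,d["img"][:,:,::-1])
    return dict(img=d["img"],f=f,c=np.array([d["cx"],d["cy"]]),E=E,fish=n=="wrist")
def ray(v,p):
    u=(np.array(p,float)-v["c"])/v["f"]
    if v["fish"]:
        r=np.hypot(*u);u=u*(np.tan(r)/r if r>1e-9 else 1)
    d=v["E"][:3,:3]@np.array([u[0],-u[1],-1]);return v["E"][:3,3],d/np.linalg.norm(d)
def onz(v,p,z):
    o,d=ray(v,p);return o+d*(z-o[2])/d[2]
def proj(v,P):
    q=np.linalg.inv(v["E"])@np.append(P,1.);u=np.array([q[0],-q[1]])/-q[2]
    if v["fish"]:
        r=np.hypot(*u);u=u*(np.arctan(r)/r if r>1e-9 else 1)
    return v["c"]+v["f"]*u
def tri(vs,ps):
    A=np.zeros((3,3));b=np.zeros(3)
    for v,p in zip(vs,ps):
        o,d=ray(v,p);M=np.eye(3)-np.outer(d,d);A+=M;b+=M@o
    return np.linalg.solve(A,b)
HUE=dict(green=((45,80,50),(80,255,255)),blue=((108,130,80),(125,255,255)),brown=((3,130,90),(11,255,255)),yellow=((20,120,100),(32,255,255)),box=((14,180,120),(24,255,255)),red=((176,150,80),(180,255,255)),white=((0,0,185),(180,45,255)))
def blobs(v,c,amin=30):
    hsv=cv2.cvtColor(np.ascontiguousarray(v["img"]),cv2.COLOR_RGB2HSV);m=cv2.inRange(hsv,*map(np.array,HUE[c]))
    m=cv2.morphologyEx(m,cv2.MORPH_CLOSE,np.ones((3,3)))
    n,l,st,ce=cv2.connectedComponentsWithStats(m)
    return [(ce[i],st[i,4],st[i,:4]) for i in np.argsort(-st[:,4]) if i and st[i,4]>=amin]
E
python3 - <<'E'
from h import *
t=grab("top");s=grab("scene")
for v,n in((t,"top"),(s,"scene")):
    h=cv2.cvtColor(v["img"],cv2.COLOR_RGB2HSV)
    for c in HUE:
        print(n,c,[(b[0].round(1).tolist(),int(b[1])) for b in blobs(v,c,15)[:6]])
print([h[y,x] for x,y in((360,173),(321,180),(347,200),(297,164),(177,243))])
a=cv2.resize(t["img"][130:320,80:400],None,fx=2.5,fy=2.5,interpolation=cv2.INTER_CUBIC);cv2.imwrite("pics/tcrop.png",a[:,:,::-1])
a=cv2.resize(s["img"][135:290,130:400],None,fx=2.9,fy=2.9,interpolation=cv2.INTER_CUBIC);cv2.imwrite("pics/scrop.png",a[:,:,::-1])
E
```

```text
top green [([105.4, 193.6], 220), ([359.2, 118.5], 37), ([327.5, 113.5], 28)]
top blue [([449.9, 99.7], 3451), ([341.6, 235.1], 680), ([417.0, 201.5], 347), ([156.2, 163.8], 195), ([495.9, 71.7], 190)]
top brown [([150.6, 207.6], 203), ([467.4, 78.7], 70), ([491.1, 80.1], 58), ([357.6, 169.3], 29)]
top yellow [([344.7, 180.0], 505), ([152.0, 248.5], 243)]
top box [([345.3, 178.8], 629)]
top red []
top white [([109.2, 229.9], 311), ([354.0, 94.1], 154), ([364.2, 111.3], 149), ([330.2, 104.9], 52), ([315.6, 96.7], 32), ([370.1, 95.7], 21)]
scene green [([301.4, 13.8], 400), ([329.4, 13.3], 375), ([248.0, 367.1], 199), ([425.1, 50.0], 176), ([496.8, 123.8], 137), ([359.1, 169.8], 83)]
scene blue [([90.7, 362.6], 3178), ([26.4, 9.0], 975), ([157.2, 230.1], 400), ([96.5, 253.5], 366), ([347.3, 196.6], 98), ([444.4, 54.8], 22)]
scene brown [([321.6, 176.5], 63)]
scene yellow [([296.6, 161.9], 77)]
scene box []
scene red []
scene white [([344.1, 67.8], 176)]
[array([ 67, 111, 122], dtype=uint8), array([  8, 116, 145], dtype=uint8), array([111, 166, 138], dtype=uint8), array([ 23, 151, 191], dtype=uint8), array([  1, 126, 140], dtype=uint8)]
```

View pics/tcrop.png

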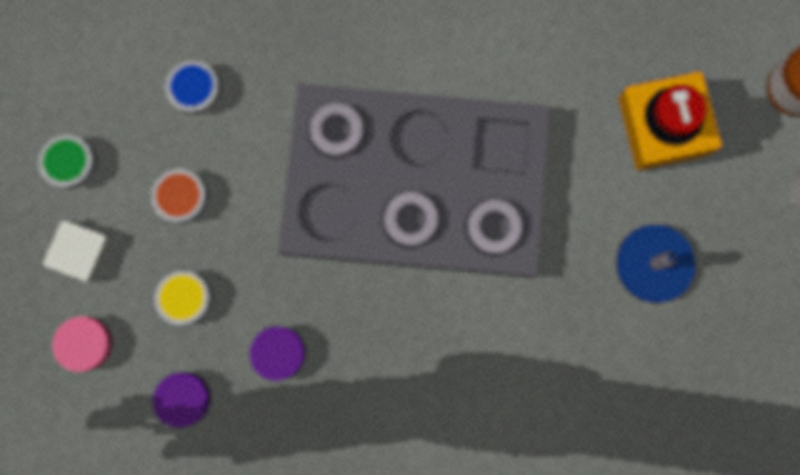

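View pics/scrop.png

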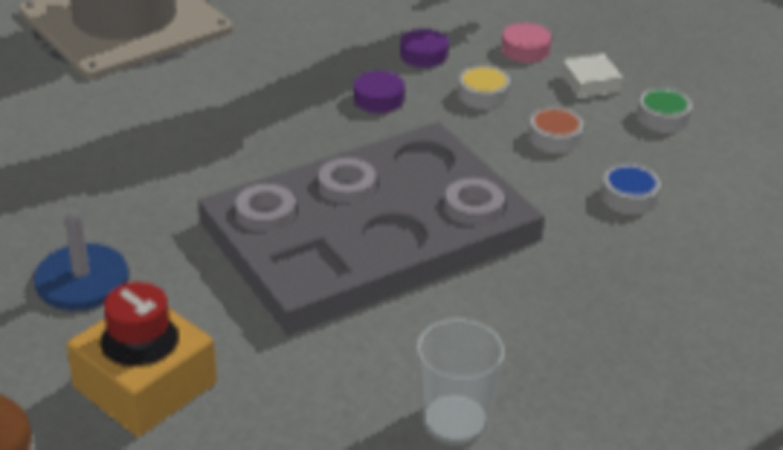

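```bash
cat > m1.py <<'E'
from h import *
t=grab("top");s=grab("scene")
T=lambda x,y:np.array([x/2.5+80-.3,y/2.5+130-.3]);S=lambda x,y:np.array([x/2.9+130-.33,y/2.9+135-.33])
def go(n,a,b,z):
    print(n,"tri",tri([t,s],[a,b]),"top@z",onz(t,a,z)[:2],"scene@z",onz(s,b,z)[:2])
go("stop",T(682,109),S(137,300),99)
go("ringA",T(336,129),S(474,197),42);go("ringB",T(411,218),S(347,178),42);go("ringC",T(496,226),S(265,205),42)
go("base",T(656,263),S(82,275),12);go("cornNE",T(298,84),S(544,215),30);go("cornSW",T(538,275),S(199,203),30);go("cornNW",T(281,254),S(437,126),30);go("cornSE",T(550,106),S(288,312),30)
for c,i,j,z in(("green",0,5,22),("blue",3,4,22),("brown",0,0,22),("yellow",1,0,22)):go(c,blobs(t,c,15)[i][0],blobs(s,c,15)[j][0],z)
go("tile",blobs(t,"white")[0][0],S(592,68),22)
for n,x,y in(("pink",81,343),("p1",182,399),("p2",278,352)):print(n,onz(t,T(x,y),22)[:2])
for n,x,y in(("amber",400,165),("jar",412,207),("beaker",278,118)):print(n,onz(t,(x,y),0)[:2])
E
python3 m1.py
```

```text
stop tri [ 589.3 -286.2   94.7] top@z [ 587.4 -286.8] scene@z [ 594.9 -286.7]
ringA tri [581.9  93.9  35.7] top@z [579.7  92.1] scene@z [588.7  89.5]
ringB tri [479.8   9.   33.8] top@z [478.1   7.7] scene@z [489.5   3.6]
ringC tri [470.3 -85.6  34. ] top@z [468.5 -86.7] scene@z [480.3 -89.4]
base tri [ 429.6 -270.     3.8] top@z [ 428.3 -269.7] scene@z [ 440.  -272.3]
cornNE tri [637.1 139.3  27.5] top@z [635.3 137.5] scene@z [639.9 138.7]
cornSW tri [ 416.3 -131.9   23. ] top@z [ 414.6 -133.4] scene@z [ 425.9 -134. ]
cornNW tri [442.3 156.1  21. ] top@z [440.3 152.9] scene@z [453.3 149.7]
cornSE tri [ 609.9 -149.9   26.3] top@z [ 607.8 -151.7] scene@z [ 614.6 -149.9]
green tri [551.3 404.   19.4] top@z [550.2 402.2] scene@z [554. 402.]
blue tri [637.9 262.5  20.5] top@z [636.9 261.2] scene@z [639.6 262. ]
brown tri [509.9 274.2  19.4] top@z [508.9 272.6] scene@z [512.9 272.5]
yellow tri [394.6 265.7  19.5] top@z [394.  264.4] scene@z [397.9 263.9]
tile tri [448.  387.6  18.6] top@z [447.1 385.5] scene@z [452.  384.7]
pink [344.6 372. ]
p1 [283.3 258.8]
p2 [332.9 155.2]
amber [ 634.7 -453.5]
jar [ 508.7 -479.9]
beaker [782.5 -93.7]
```

Emit:
move_arm --rows "-0.954 -0.398 -0.25 0 0 0.777 -1;-0.954 -0.398 -0.25 0 0 0.777 -1;-0.954 -0.398 -0.25 0 0 0.777 -1;-0.954 -0.398 -0.25 0 0 0.777 -1;-0.954 -0.398 -0.25 0 0 0.777 -1;-0.954 -0.398 -0.25 0 0 0.777 -1;-0.954 -0.398 -0.25 0 0 0.777 -1;-0.954 -0.398 -0.25 0 0 0.777 -1;-0.954 -0.398 -0.25 0 0 0.777 -1;-0.954 -0.398 -0.25 0 0 0.777 -1;-0.954 -0.398 -0.25 0 0 0.777 -1;-0.954 -0.398 -0.25 0 0 0.777 -1"

```text
clock: 1.35
eef_pos: [449.9, 401.1, 320.2]
tool_rot: [-3.141, 0.0, 1.576]
force: [-0.4, 0.3, -1.2]
width: 85.9
gripper_force: 0.0
```

```bash
cat > disc.py <<'E'
from h import *
import sys
w=grab("wrist",sys.argv[1]);s=read_state();print(s["clock"],s["eef_pos"],s["tool_rot"].round(3),s["width"])
for c in("green","blue","brown","yellow","white"):
    for b in blobs(w,c,150)[:3]:
        print(c,b[0],b[1],b[2],onz(w,b[0],22))
E
python3 disc.py pics/w1.png
```

```text
1.4 [449.8 401.2 320.1] [-3.1  0.   1.6] 85.32446738988752
green [323.5 144.5] 817 [308 129  32  32] [551.4 402.1  22. ]
blue [366.1 228.1] 515 [353 216  27  25] [638.4 262.   22. ]
brown [292.8 223.6] 611 [278 211  30  26] [511.1 272.9  22. ]
yellow [221.2 228. ] 637 [207 215  30  27] [395.9 264.4  22. ]
white [497.7 160. ] 3346 [476  46  36 213] [913.7 390.5  22. ]
white [254.6 153.6] 1313 [232 132  47  45] [449.2 386.8  22. ]
white [474.3 295.9] 779 [456 279  45  41] [975.3  60.5  22. ]
```

View pics/w1.png

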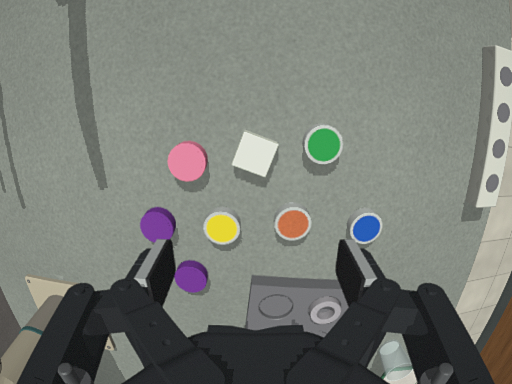

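Emit:
move_arm --rows "-0.767 0.3 0 0 0 0 -1;-0.767 0.3 0 0 0 0 -1;-0.767 0.3 0 0 0 0 -1;-0.767 0.3 0 0 0 0 -1;-0.767 0.3 0 0 0 0 -1;-0.767 0.3 0 0 0 0 -1"

```text
clock: 1.9
eef_pos: [541.0, 169.0, 320.4]
tool_rot: [3.141, 0.0, 1.575]
force: [0.7, -0.2, 0.1]
width: 85.4
gripper_force: 0.0
```

Emit:
move_arm --rows "-0.767 0 0 0 0 0 1;-0.767 0 0 0 0 0 1;-0.767 0 0 0 0 0 1;-0.767 0 0 0 0 0 1;-0.767 0 0 0 0 0 1;-0.767 0 0 0 0 0 1;-0.767 0 0 0 0 0 1;-0.767 0 0 0 0 0 1;-0.767 0 0 0 0 0 1"

```text
clock: 2.65
eef_pos: [541.1, -57.6, 320.1]
tool_rot: [-3.141, -0.001, 1.575]
force: [0.8, 1.1, 0.4]
width: 0.2
gripper_force: 0.0
```

```bash
python3 - <<'E'
from h import *
w=grab("wrist","pics/w2.png");s=read_state();print(s["clock"],s["eef_pos"],s["tool_rot"].round(3))
np.savez("w2.npz",**w)
a=cv2.resize(w["img"],None,fx=1.56,fy=1.56,interpolation=cv2.INTER_CUBIC);cv2.imwrite("pics/w2b.png",a[:,:,::-1])
E
```

```text
2.7 [541.1 -57.1 320.1] [-3.1 -0.   1.6]
```

View pics/w2b.png

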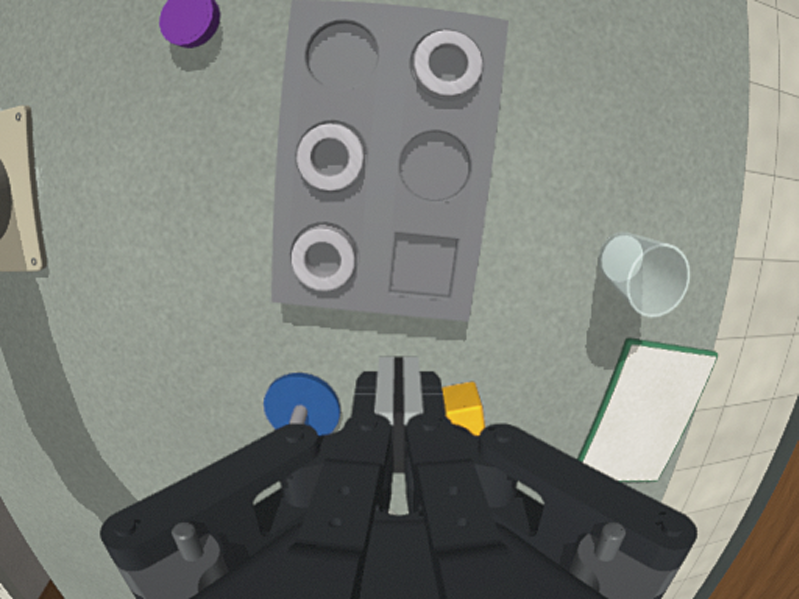

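```bash
cat > plate.py <<'E'
from h import *
from scipy.optimize import least_squares
w=dict(np.load("w2.npz"));K=1.56
g=cv2.cvtColor(w["img"],cv2.COLOR_RGB2GRAY)
pts={(47,94):((448,63),42),(-47,0):((330,157),42),(-47,-94):((323,258),42),(47,0):((435,164),30),(47,-94):((424.5,265),30),(-47,94):((342,55),30)}
# refine rings by bright mask
obs=[]
for k,(p,z) in pts.items():
    p=np.array(p)/K-.18
    if z==42:
        m=np.zeros_like(g);cv2.circle(m,tuple(int(round(x)) for x in p),26,255,-1)
        mm=((g>150)&(m>0)).astype(np.uint8);c,_=max(((c,cv2.contourArea(c)) for c in cv2.findContours(mm,0,2)[0]),key=lambda q:q[1])
        (a,b),ax,_=cv2.fitEllipse(c);print("ring",p,(round(a,1),round(b,1)),ax);p=(a,b)
    obs.append((k,onz(w,p,z)[:2]));print(k,obs[-1][1])
def f(q):
    c,s=np.cos(q[2]),np.sin(q[2]);return np.concatenate([[q[0]+c*k[0]-s*k[1]-o[0],q[1]+s*k[0]+c*k[1]-o[1]] for k,o in obs])
r=least_squares(f,[524,1,-.095]);q=r.x;print("plate",q[:2],q[2].round(4),"res",r.fun)
c,s=np.cos(q[2]),np.sin(q[2])
for k in pts:print(k,q[0]+c*k[0]-s*k[1],q[1]+s*k[0]+c*k[1])
print("base",onz(w,np.array((302,406))/K-.18,12),"tip",onz(w,np.array((301,408))/K-.18,84))
E
python3 plate.py
```

```text
ring [287.   40.2] (286.8, 39.6) (40.21260070800781, 42.64707946777344)
(47, 94) [582.7  92.1]
ring [211.4 100.5] (211.1, 100.1) (40.96845245361328, 41.85203552246094)
(-47, 0) [480.7   8.4]
ring [206.9 165.2] (206.3, 165.7) (38.4903678894043, 39.84413146972656)
(-47, -94) [471.5 -84.6]
(47, 0) [573.7   0.8]
(47, -94) [565.8 -93.7]
(-47, 94) [490.5 100.5]
plate [527.5   3.9] -0.0946 res [ 0.4  0.9 -0.  -0.   0.4 -0.6  0.6 -1.3 -0.4 -0.4 -0.9  1.4]
(47, 94) 583.1640179310699 93.04715143332189
(-47, 0) 480.701088218112 8.351531507392792
(-47, -94) 471.8174333245976 -85.22774331205073
(47, 0) 574.2803630375555 -0.5321233861216355
(47, -94) 565.3967081440411 -94.11139820556517
(-47, 94) 489.5847431116264 101.93080632683632
base [ 433.  -264.2   12. ] tip [ 449.6 -219.    84. ]
```

Emit:
move_arm --rows "-0.767 0.16 0.2 0 0 0 1;-0.767 0.16 0.2 0 0 0 1;-0.767 0.16 0.2 0 0 0 1;-0.767 0.16 0.2 0 0 0 1;-0.767 0.16 0.2 0 0 0 1;-0.767 0.16 0.2 0 0 0 1;-0.767 0.16 0.3 0 0 0 1;-0.767 0.16 0.4 0 0 0 1;-0.767 0.16 0.5 0 0 0 1;-0.767 0.16 0.6 0 0 0 1;-0.767 0.16 0.66 0 0 0 1;-0.767 0.16 0.66 0 0 0 1"

```text
clock: 3.7
eef_pos: [587.7, -285.0, 117.4]
tool_rot: [-3.134, -0.005, 1.576]
force: [0.2, 0.2, -0.7]
width: 0.1
gripper_force: 0.0
```

```bash
python3 - <<'E'
from h import *
w=grab("wrist");t=grab("top");s=grab("scene")
st=read_state();print(st["eef_pos"],st["force"])
a=np.vstack([np.hstack([cv2.resize(w["img"],(400,300)),cv2.resize(s["img"][200:290,120:240],(400,300))]),np.hstack([cv2.resize(t["img"][130:250,300:460],(400,300)),np.zeros((300,400,3),np.uint8)])]);cv2.imwrite("pics/b1.png",a[:,:,::-1])
E
```

```text
[ 590.6 -288.5  123.3] [ 0.2 -0.4  0.9]
```

View pics/b1.png

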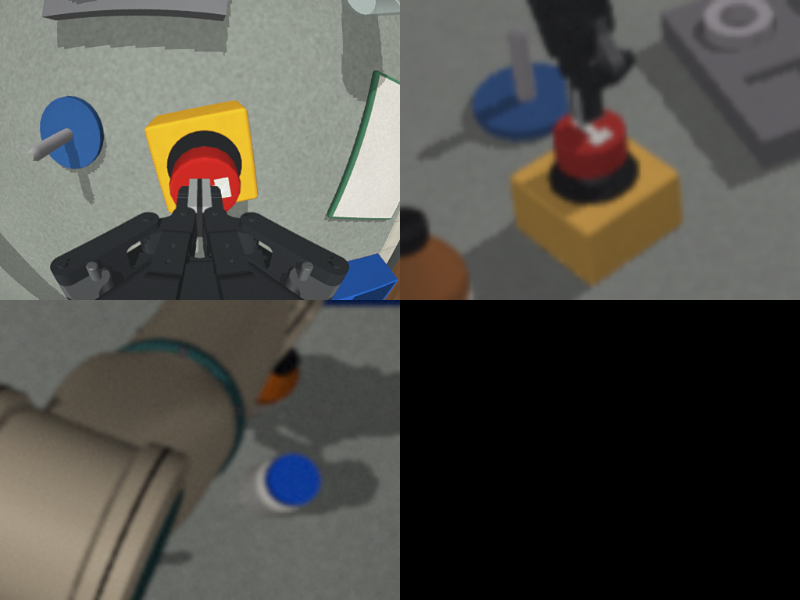

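Emit:
move_arm --rows "0 0 0.02 0 0 0 1;0 0 0.04 0 0 0 1;0 0 0.055 0 0 0 1;0 0 0.062 0 0 0 1;0 0 0.068 0 0 0 1;0 0 0.072 0 0 0 1;0 0 0.074 0 0 0 1;0 0 0.074 0 0 0 1"

```text
clock: 4.52
eef_pos: [590.8, -289.7, 101.6]
tool_rot: [3.138, 0.001, 1.572]
force: [-0.1, 0.2, 5.7]
width: 0.1
gripper_force: 2.8
```

Emit:
move_arm --rows "0 0 0.004 0 0 0 1;0 0 0.008 0 0 0 1;0 0 0.01 0 0 0 1;0 0 0.01 0 0 0 1"

```text
clock: 4.85
eef_pos: [590.9, -289.7, 99.1]
tool_rot: [3.138, 0.001, 1.572]
force: [0.4, 1.4, 8.3]
width: -0.0
gripper_force: 4.2
```

Emit:
move_arm --rows "0 0 0.003 0 0 0 1;0 0 0.006 0 0 0 1;0 0 0.008 0 0 0 1;0 0 0.008 0 0 0 1"

```text
clock: 5.18
eef_pos: [591.2, -290.0, 98.9]
tool_rot: [3.136, 0.001, 1.572]
force: [-2.4, 3.2, 20.8]
width: 0.2
gripper_force: 10.6
```

Emit:
move_arm --rows "0 0 -0.12 0 0 0 -0.7;0 0 -0.24 0 0 0 -0.7;0 0 -0.36 0 0 0 -0.7;0 -0.12 -0.45 0 0 0 -0.7;0 -0.24 -0.45 0 0 0 -0.7;0 -0.36 -0.45 0 0 0 -0.7;0 -0.4 -0.45 0 0 0 -0.7;0 -0.4 -0.45 0 0 0 -0.7;0 -0.4 -0.45 0 0 0 -0.7"

```text
clock: 5.93
eef_pos: [469.6, -289.6, 230.4]
tool_rot: [3.14, 0.0, 1.571]
force: [1.3, -1.1, -0.6]
width: 72.8
gripper_force: 0.0
```

```bash
python3 - <<'E'
from h import *
w=grab("wrist");s=grab("scene");st=read_state();print(st["clock"],st["eef_pos"],st["force"],st["width"])
np.savez("w3.npz",**w)
a=np.vstack([cv2.resize(w["img"][:],None,fx=1.15,fy=1.15,interpolation=cv2.INTER_CUBIC),np.hstack([cv2.resize(s["img"][210:280,140:220],(180,158)),np.zeros((158,589-180,3),np.uint8)])]);cv2.imwrite("pics/b2.png",a[:,:,::-1])
E
```

```text
6.0333 [ 471.  -289.2  229.8] [-0.2 -0.5  0.1] 72.32661951062796
```

View pics/b2.png

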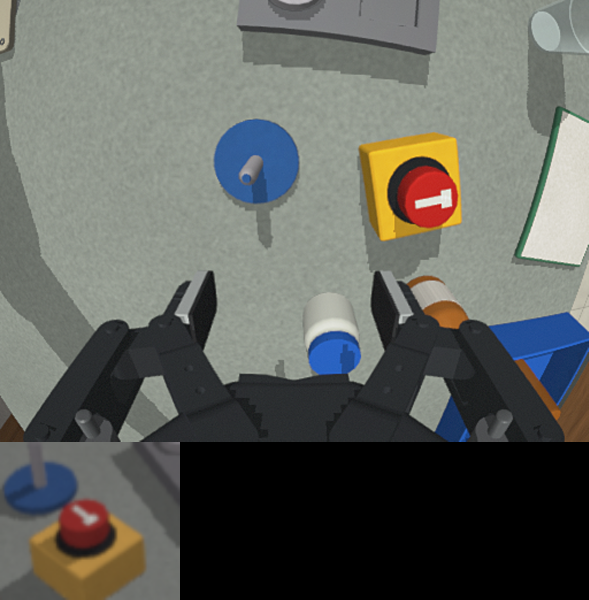

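```bash
python3 - <<'E'
from h import *
w=dict(np.load("w3.npz"));p=lambda x,y:np.array((x,y))/1.15-.07
print("base",onz(w,p(256.5,160.5),12),"tip",onz(w,p(245.5,179),84),"head87/99",onz(w,p(427.5,197),87.5),onz(w,p(427.5,197),99))
s=grab("scene")
for im in(cv2.imread("pics/scene0.png")[:,:,::-1],s["img"]):
    h=cv2.cvtColor(np.ascontiguousarray(im),cv2.COLOR_RGB2HSV)[215:275,150:205].astype(int)
    m=((h[...,0]<6)|(h[...,0]>174))&(h[...,1]>110)&(h[...,2]>60)
    ys,xs=np.where(m);print("red rows",ys.min()+215,ys.max()+215,"cols",xs.min()+150,xs.max()+150,ys.mean()+215,m.sum())
c=np.array([590,-288,0.])
print(proj(s,c+[0,0,99]),proj(s,c+[0,0,88]))
E
```

```text
base [ 431.9 -268.5   12. ] tip [ 430.1 -271.3   84. ] head87/99 [ 586.8 -285.2   87.5] [ 581.8 -281.9   99. ]
red rows 232 253 cols 166 187 243.2628398791541 331
red rows 236 256 cols 166 188 246.4251497005988 334
[175.5 237.2] [175.9 240.6]
```

Emit:
move_arm --rows "0.14 0.005 0 0 0 0 -0.7;0.28 0.005 0 0 0 0 -0.7;0.42 0.005 0 0 0 0 -0.7;0.56 0.005 0 0 0 0 -0.7;0.681 0.005 0.05 0 0 0 -0.7;0.681 0.005 0.18 0 0 0 -0.7;0.681 0.005 0.31 0 0 0 -0.7;0.681 0.005 0.44 0 0 0 -0.7;0.681 0.005 0.55 0 0 0 -0.7;0.681 0.005 0.61 0 0 0 -0.7;0.681 0.005 0.627 0 0 0 -0.7;0.681 0.005 0.627 0 0 0 -0.7"

```text
clock: 7.08
eef_pos: [470.4, -84.8, 40.0]
tool_rot: [-3.139, -0.001, 1.573]
force: [-0.1, 0.7, 0.1]
width: 72.5
gripper_force: 0.0
```

Emit:
move_arm --rows "0 0 -0.005 0 0 0 1;0 0 -0.005 0 0 0 1;0 0 -0.005 0 0 0 1;0 0 -0.005 0 0 0 1;0 0 -0.1 0 0 0 1;0 0 -0.2 0 0 0 1;0 0 -0.2 0 0 0 1"

```text
clock: 7.67
eef_pos: [473.4, -85.8, 106.0]
tool_rot: [3.133, 0.001, 1.572]
force: [0.0, 0.3, -0.3]
width: 56.4
gripper_force: 64.8
```

```bash
python3 - <<'E'
from h import *
w=grab("wrist");st=read_state();print(st["clock"],st["eef_pos"],st["force"],st["width"],st["gripper_force"])
cv2.imwrite("pics/g1.png",w["img"][:,:,::-1])
E
```

```text
7.7167 [472.8 -85.4 104.4] [ 0.3  0.6 -2.4] 56.509179136270454 64.76068150252104
```

View pics/g1.png

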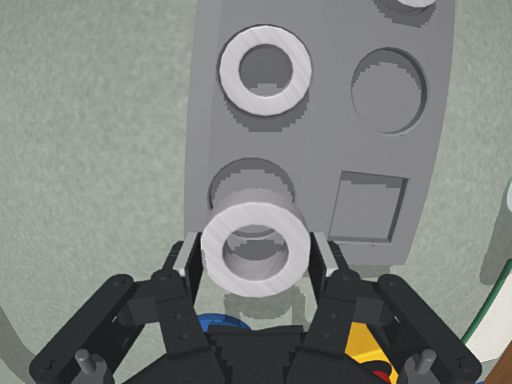

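Emit:
move_arm --rows "0 0 -0.09 0 0 0 1;-0.13 -0.03 -0.1 0 0 0 1;-0.26 -0.06 -0.1 0 0 0 1;-0.39 -0.1 -0.1 0 0 0 1;-0.52 -0.138 -0.1 0 0 0 1;-0.616 -0.138 -0.1 0 0 0 1;-0.616 -0.138 -0.1 0 0 0 1;-0.616 -0.138 -0.1 0 0 0 1;-0.616 -0.138 -0.02 0 0 0 1;-0.616 -0.138 0.07 0 0 0 1;-0.616 -0.138 0.16 0 0 0 1;-0.616 -0.138 0.21 0 0 0 1"

```text
clock: 8.72
eef_pos: [428.7, -266.9, 36.1]
tool_rot: [-3.139, -0.004, 1.575]
force: [-5.3, 5.1, 69.4]
width: 56.5
gripper_force: 74.7
```

```bash
python3 - <<'E'
from h import *
w=grab("wrist");st=read_state();print(st["clock"],st["eef_pos"],st["force"],st["torque"],st["width"],st["gripper_force"])
s=grab("scene")
a=np.hstack([cv2.resize(w["img"],(440,330)),cv2.resize(s["img"][190:280,110:200],(330,330))]);cv2.imwrite("pics/g2.png",a[:,:,::-1])
E
```

```text
8.7667 [ 428.8 -266.9   35.3] [ 0.  -0.5 -1.9] [ 0. -0.  0.] 56.30989880980638 72.92286336421967
```

View pics/g2.png

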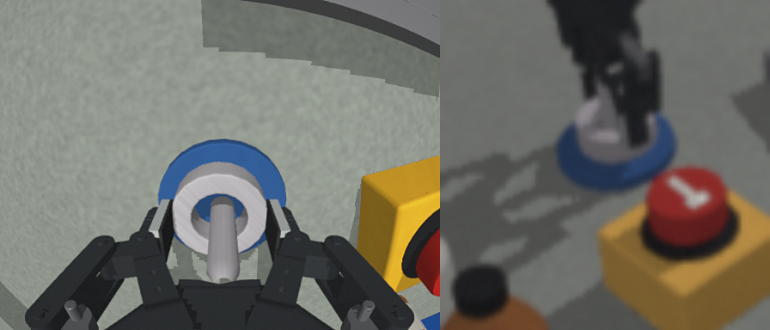

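Emit:
move_arm --rows "0 0 0 0 0 0 -0.7;0 0 0 0 0 0 -0.7;0 0 0 0 0 0 -0.7;0 0 -0.1 0 0 0 -0.7;0 0 -0.22 0 0 0 -0.7;0 0 -0.34 0 0 0 -0.7;0.1 0.02 -0.4 0 0 0 -0.7;0.24 0.05 -0.4 0 0 0 -0.7;0.38 0.08 -0.4 0 0 0 -0.7;0.52 0.11 -0.4 0 0 0 -0.7;0.66 0.14 -0.4 0 0 0 -0.7;0.8 0.17 -0.4 0 0 0 -0.7"

```text
clock: 9.82
eef_pos: [478.9, -33.8, 159.5]
tool_rot: [3.14, -0.001, 1.572]
force: [1.4, -0.5, -0.2]
width: 72.5
gripper_force: 0.0
```

Emit:
move_arm --rows "0.12 0 0 0 0 0 -0.7;0.12 0 0 0 0 0 -0.7;0.12 0 0 0 0 0 -0.7;0.12 0 0 0 0 0 -0.7"

```text
clock: 10.15
eef_pos: [478.6, -0.5, 159.1]
tool_rot: [3.141, 0.0, 1.573]
force: [-0.9, -0.0, -0.1]
width: 72.3
gripper_force: 0.0
```

```bash
cat > st.py <<'E'
from h import *
st=read_state();print(st["clock"],st["eef_pos"],st["tool_rot"].round(3),st["force"],st["width"],st["gripper_force"])
E
python3 st.py
```

```text
10.15 [478.6  -0.5 159.1] [3.1 0.  1.6] [-0.9 -0.  -0.1] 72.33718428357056 0.0
```

Emit:
move_arm --rows "0.03 0.007 0.13 0 0 0 -0.7;0.03 0.007 0.26 0 0 0 -0.7;0.03 0.007 0.34 0 0 0 -0.7;0.03 0.007 0.38 0 0 0 -0.7;0.03 0.007 0.39 0 0 0 -0.7;0.03 0.007 0.39 0 0 0 -0.7;0.03 0.007 0.39 0 0 0 1;0.03 0.007 0.39 0 0 0 1;0.03 0.007 0.39 0 0 0 1;0.03 0.007 0.39 0 0 0 1"

```text
clock: 10.98
eef_pos: [481.6, 8.0, 43.1]
tool_rot: [3.139, 0.001, 1.571]
force: [-0.3, -2.0, 6.8]
width: 56.7
gripper_force: 64.6
```

Emit:
move_arm --rows "0 0 -0.12 0 0 0 1;0 0 -0.24 0 0 0 1;-0.05 -0.01 -0.31 0 0 0 1;-0.18 -0.03 -0.31 0 0 0 1;-0.31 -0.05 -0.31 0 0 0 1;-0.44 -0.08 -0.31 0 0 0 1;-0.57 -0.11 -0.31 0 0 0 1;-0.7 -0.14 -0.31 0 0 0 1;-0.82 -0.16 -0.31 0 0 0 1;-0.9 -0.166 -0.31 0 0 0 1;-0.928 -0.166 -0.31 0 0 0 1;-0.928 -0.166 -0.31 0 0 0 1"

```text
clock: 11.98
eef_pos: [431.1, -272.6, 135.4]
tool_rot: [3.14, 0.002, 1.568]
force: [-0.3, -0.6, -1.4]
width: 56.0
gripper_force: 64.8
```

Emit:
move_arm --rows "0 0 0 0 0 0 1;0 0 0 0 0 0 1"

```text
clock: 12.15
eef_pos: [431.7, -267.3, 134.6]
tool_rot: [-3.141, -0.002, 1.575]
force: [-0.3, 0.5, -0.2]
width: 56.3
gripper_force: 64.8
```

Emit:
move_arm --rows "0 0 0.08 0 0 0 1;0 0 0.15 0 0 0 1;0 0 0.2 0 0 0 1;0 0 0.23 0 0 0 1;0 0 0.24 0 0 0 1;0 0 0.245 0 0 0 1;0 0 0.245 0 0 0 1;0 0 0.245 0 0 0 1"

```text
clock: 12.82
eef_pos: [431.9, -269.7, 61.8]
tool_rot: [3.141, 0.001, 1.573]
force: [-0.4, -0.5, -1.2]
width: 56.4
gripper_force: 64.8
```

Emit:
move_arm --rows "0 0 0 0 0 0 -0.7;0 0 0 0 0 0 -0.7;0 0 0 0 0 0 -0.7;0 0 -0.12 0 0 0 -0.7;0 0 -0.24 0 0 0 -0.7;0.08 0.04 -0.34 0 0 0 -0.7;0.2 0.1 -0.34 0 0 0 -0.7;0.32 0.16 -0.34 0 0 0 -0.7;0.44 0.22 -0.34 0 0 0 -0.7;0.56 0.28 -0.34 0 0 0 -0.7;0.68 0.34 -0.34 0 0 0 -0.7;0.8 0.4 -0.34 0 0 0 -0.7"

```text
clock: 13.82
eef_pos: [551.6, -27.5, 163.5]
tool_rot: [3.141, -0.0, 1.572]
force: [0.9, -0.9, 0.3]
width: 72.3
gripper_force: 0.0
```

Emit:
move_arm --rows "0.12 0.05 0 0 0 0 -0.7;0.24 0.1 0 0 0 0 -0.7;0.35 0.1 0 0 0 0 -0.7;0.41 0.1 0 0 0 0 -0.7;0.41 0.1 0 0 0 0 -0.7;0.41 0.1 0 0 0 0 -0.7;0.41 0.1 0 0 0 0 -0.7"

```text
clock: 14.4
eef_pos: [580.7, 92.2, 163.3]
tool_rot: [3.141, 0.001, 1.571]
force: [0.1, -0.5, 0.7]
width: 72.8
gripper_force: 0.0
```

```bash
cat > disc.py <<'E'
from h import *
w=grab("wrist");t=grab("top");s=grab("scene");st=read_state();print(st["clock"],st["eef_pos"],st["tool_rot"].round(3),st["width"])
for v,n in((w,"w"),(t,"t"),(s,"s")):
  for c in("green","blue","brown","yellow","white"):
    for b in blobs(v,c,40)[:6]:
        p=onz(v,b[0],22)
        if 300<p[0]<720 and -160<p[1]<520:print(n,c,b[0],b[1],p[:2])
E
python3 disc.py
```

```text
14.55 [580.9  91.5 163.4] [3.1 0.  1.6] 72.6958789353037
w blue [320.   9.] 905 [639.2 249.9]
w brown [176.5   4.7] 399 [509.3 255.4]
w yellow [72.5 17.2] 1198 [395.9 261.4]
w white [257.3 179.6] 1890 [582.9  87.8]
w white [319.3  15.8] 383 [638.4 243.1]
w white [73.8 24. ] 353 [397.8 253.5]
w white [176.5   9.6] 286 [509.4 250.4]
t green [102.6 189.5] 64 [562.  410.7]
s green [359.1 169.8] 82 [554. 402.]
s blue [347.3 196.6] 98 [639.6 262. ]
s brown [321.6 176.5] 63 [512.8 272.8]
s yellow [296.1 161.9] 70 [396.9 262.3]
s white [333.4 158.2] 52 [451.4 383.4]
```

Emit:
move_arm --rows "0.004 0.008 0.13 0 0 0 -0.7;0.004 0.008 0.26 0 0 0 -0.7;0.004 0.008 0.35 0 0 0 -0.7;0.004 0.008 0.39 0 0 0 -0.7;0.004 0.008 0.404 0 0 0 -0.7;0.004 0.008 0.404 0 0 0 -0.7;0.004 0.008 0.404 0 0 0 1;0.004 0.008 0.404 0 0 0 1;0.004 0.008 0.404 0 0 0 1;0.004 0.008 0.404 0 0 0 1"

```text
clock: 15.38
eef_pos: [584.6, 94.4, 44.3]
tool_rot: [3.138, -0.0, 1.572]
force: [-1.7, -1.1, 7.0]
width: 56.3
gripper_force: 64.0
```

Emit:
move_arm --rows "0 0 -0.12 0 0 0 1;0 0 -0.24 0 0 0 1;-0.04 -0.02 -0.32 0 0 0 1;-0.16 -0.08 -0.32 0 0 0 1;-0.28 -0.14 -0.32 0 0 0 1;-0.4 -0.2 -0.32 0 0 0 1;-0.52 -0.26 -0.32 0 0 0 1;-0.64 -0.32 -0.32 0 0 0 1;-0.76 -0.38 -0.32 0 0 0 1;-0.88 -0.44 -0.32 0 0 0 1;-0.92 -0.46 -0.32 0 0 0 1;-0.92 -0.46 -0.32 0 0 0 1"

```text
clock: 16.38
eef_pos: [443.9, -186.4, 139.4]
tool_rot: [3.14, 0.003, 1.564]
force: [0.0, 0.6, -1.0]
width: 56.2
gripper_force: 65.9
```

Emit:
move_arm --rows "-0.12 -0.02 0 0 0 0 1;-0.24 -0.035 0 0 0 0 1;-0.29 -0.047 0 0 0 0 1;-0.29 -0.047 0 0 0 0 1;-0.29 -0.047 0 0 0 0 1;-0.29 -0.047 0 0 0 0 1"

```text
clock: 16.88
eef_pos: [432.5, -266.6, 138.2]
tool_rot: [3.141, -0.001, 1.574]
force: [-0.1, -0.5, -1.5]
width: 56.5
gripper_force: 65.9
```

Emit:
move_arm --rows "-0.008 0 0.06 0 0 0 1;-0.008 0 0.11 0 0 0 1;-0.008 0 0.15 0 0 0 1;-0.008 0 0.17 0 0 0 1;-0.008 0 0.18 0 0 0 1;-0.008 0 0.18 0 0 0 1;-0.008 0 0.18 0 0 0 1"

```text
clock: 17.47
eef_pos: [432.2, -270.4, 84.3]
tool_rot: [3.141, 0.0, 1.573]
force: [1.1, -0.8, -0.2]
width: 56.4
gripper_force: 65.9
```

Emit:
move_arm --rows "0 0 0 0 0 0 -0.7;0 0 0 0 0 0 -0.7;0 0 0 0 0 0 -0.7;0 0 -0.12 0 0 0 -0.7;0 0 -0.24 0 0 0 -0.7;0.1 0.02 -0.35 0 0 0 -0.7;0.24 0.04 -0.4 0 0 0 -0.7;0.38 0.06 -0.4 0 0 0 -0.7;0.52 0.08 -0.4 0 0 0 -0.7;0.66 0.1 -0.4 0 0 0 -0.7;0.8 0.1 -0.4 0 0 0 -0.7;0.94 0.1 -0.4 0 0 0 -0.7"

```text
clock: 18.47
eef_pos: [461.4, 4.4, 204.4]
tool_rot: [3.14, -0.0, 1.572]
force: [0.7, 0.4, 0.0]
width: 72.7
gripper_force: 0.0
```

```bash
python3 - <<'E'
from h import *
s=grab("scene");t=grab("top");st=read_state();print(st["clock"],st["eef_pos"])
a=np.hstack([cv2.resize(s["img"][190:280,120:240],(400,300)),cv2.resize(t["img"][130:260,280:410],(300,300))]);cv2.imwrite("pics/r3.png",a[:,:,::-1])
E
```

```text
18.5667 [460.9  10.8 203.7]
```

View pics/r3.png

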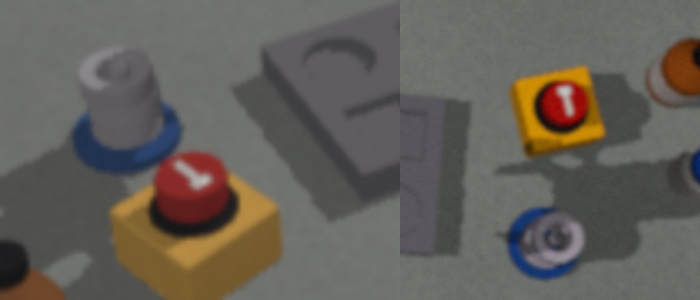

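Emit:
move_arm --rows "0.13 -0.04 0.02 0 0 0 -0.7;0.26 -0.08 0.04 0 0 0 -0.7;0.39 -0.11 0.06 0 0 0 -0.7;0.52 -0.14 0.08 0 0 0 -0.7;0.65 -0.17 0.1 0 0 0 -0.7;0.77 -0.2 0.12 0 0 0 -0.7;0.845 -0.217 0.145 0 0 0 -0.7;0.845 -0.217 0.145 0 0 0 -0.7;0.845 -0.217 0.145 0 0 0 -0.7;0.845 -0.217 0.145 0 0 0 -0.7"

```text
clock: 19.4
eef_pos: [396.2, 254.5, 160.6]
tool_rot: [3.141, 0.001, 1.571]
force: [0.5, 0.2, -0.0]
width: 72.5
gripper_force: 0.0
```

```bash
cat > disc.py <<'E'
from h import *
w=grab("wrist");t=grab("top");s=grab("scene")
sts=[]
st=read_state();print(st["clock"],st["eef_pos"],st["tool_rot"].round(3),st["width"])
for v,n in((w,"w"),(t,"t"),(s,"s")):
  for c in("green","blue","brown","yellow","white"):
    for b in blobs(v,c,40)[:6]:
        p=onz(v,b[0],22)
        if 300<p[0]<720 and -160<p[1]<520 and not(c=="white" and n=="w" and p[1]<300):print(n,c,b[0],b[1],p[:2],"r%.1f"%(np.sqrt(b[1]/np.pi)))
E
python3 disc.py
```

```text
19.55 [396.5 254.2 160.9] [3.1 0.  1.6] 72.35884216358428
w green [415.   32.3] 1588 [550.8 401.6] r22.5
w blue [467.8 171.5] 973 [637.7 261.8] r17.6
w brown [372.1 158.8] 1710 [510.3 272.7] r23.3
w yellow [254.5 166. ] 2118 [395.7 264.4] r26.0
w white [313.7  36. ] 3345 [448.2 385.3] r32.6
w white [412.6  31.6] 594 [548.  401.8] r13.8
t green [105.4 193.8] 223 [549.7 402.2] r8.4
t blue [156.2 163.8] 195 [636.6 261.4] r7.9
t brown [150.6 207.6] 203 [508.9 272.6] r8.0
t yellow [151.8 248.5] 249 [394.2 264.9] r8.9
s green [359.1 169.8] 82 [554. 402.] r5.1
s blue [347.3 196.6] 98 [639.6 262. ] r5.6
s brown [321.5 176.5] 62 [512.6 272.5] r4.4
s yellow [296.6 161.9] 76 [397.9 263.9] r4.9
```

Emit:
move_arm --rows "0.034 -0.002 0.13 0 0 0 -0.7;0.034 -0.002 0.26 0 0 0 -0.7;0.034 -0.002 0.38 0 0 0 -0.7;0.034 -0.002 0.44 0 0 0 -0.7;0.034 -0.002 0.465 0 0 0 -0.7;0.034 -0.002 0.465 0 0 0 -0.7;0.034 -0.002 0.465 0 0 0 1;0.034 -0.002 0.465 0 0 0 1;0.034 -0.002 0.465 0 0 0 1;0.034 -0.002 0.465 0 0 0 1"

```text
clock: 20.38
eef_pos: [395.9, 266.2, 21.9]
tool_rot: [3.14, -0.001, 1.572]
force: [0.4, -0.5, 3.4]
width: 57.4
gripper_force: 64.4
```

Emit:
move_arm --rows "0 0 -0.12 0 0 0 1;0 0 -0.22 0 0 0 1;-0.08 0.04 -0.25 0 0 0 1;-0.2 0.11 -0.25 0 0 0 1;-0.31 0.18 -0.25 0 0 0 1;-0.43 0.25 -0.25 0 0 0 1;-0.51 0.3 -0.25 0 0 0 1;-0.542 0.313 -0.25 0 0 0 1;-0.542 0.313 -0.25 0 0 0 1;-0.542 0.313 -0.25 0 0 0 1;-0.542 0.313 -0.25 0 0 0 1"

```text
clock: 21.3
eef_pos: [488.1, 105.4, 95.9]
tool_rot: [-3.14, -0.001, 1.575]
force: [-0.8, 0.3, -1.9]
width: 57.1
gripper_force: 65.5
```

```bash
cat > held.py <<'E'
from h import *
import sys
c=sys.argv[1];w=grab("wrist");st=read_state();print(st["clock"],st["eef_pos"],st["tool_rot"].round(3),st["width"],st["force"],st["gripper_force"])
for b in blobs(w,c,100)[:2]:
    for dz in(-1,1):print(b[0],b[1],onz(w,b[0],st["eef_pos"][2]+dz))
E
python3 held.py yellow
```

```text
21.35 [488.1 105.6  95.8] [-3.1 -0.   1.6] 56.9846609163305 [-0.  -0.2 -1.3] 65.47392010688782
[255.  255.2] 6175 [488.1 105.4  94.8]
[255.  255.2] 6175 [488.1 106.7  96.8]
```

Emit:
move_arm --rows "-0.013 0.005 0.05 0 0 0 1;-0.013 0.005 0.1 0 0 0 1;-0.013 0.005 0.12 0 0 0 1;-0.013 0.005 0.14 0 0 0 1;-0.013 0.005 0.155 0 0 0 1;-0.013 0.005 0.165 0 0 0 1;-0.013 0.005 0.174 0 0 0 1;-0.013 0.005 0.174 0 0 0 1;-0.013 0.005 0.174 0 0 0 1"

```text
clock: 22.1
eef_pos: [490.4, 100.3, 43.7]
tool_rot: [-3.141, -0.001, 1.573]
force: [-1.0, 2.1, -2.4]
width: 57.2
gripper_force: 65.4
```

Emit:
move_arm --rows "0 0 0 0 0 0 -0.7;0 0 0 0 0 0 -0.7;0 0 0 0 0 0 -0.7;0 0 -0.12 0 0 0 -0.7;0 0 -0.24 0 0 0 -0.7;0.08 0.01 -0.35 0 0 0 -0.7;0.21 0.03 -0.39 0 0 0 -0.7;0.34 0.05 -0.39 0 0 0 -0.7;0.47 0.069 -0.39 0 0 0 -0.7;0.537 0.069 -0.39 0 0 0 -0.7;0.537 0.069 -0.39 0 0 0 -0.7;0.537 0.069 -0.39 0 0 0 -0.7"

```text
clock: 23.1
eef_pos: [510.9, 261.8, 160.7]
tool_rot: [3.141, 0.0, 1.575]
force: [-0.1, -0.3, 0.4]
width: 72.3
gripper_force: 0.0
```

Emit:
move_arm --rows "0 0 0 0 0 0 -0.7;0 0 0 0 0 0 -0.7"

```text
clock: 23.27
eef_pos: [511.5, 258.5, 160.8]
tool_rot: [3.142, 0.001, 1.569]
force: [-0.2, -1.1, -0.1]
width: 72.9
gripper_force: 0.0
```

```bash
python3 disc.py
```

```text
23.4167 [511.5 259.3 160.9] [3.1 0.  1.6] 72.76468927036575
w green [300.   22.7] 2190 [551.4 400.9] r26.4
w blue [381.5 173.1] 1600 [637.8 262. ] r22.6
w brown [254.5 161.4] 2090 [511.  272.7] r25.8
w yellow [236.7 314.9] 952 [489.1  83.4] r17.4
w white [185.6  40.9] 3279 [449.7 385.3] r32.3
w white [298.6  29.3] 694 [550.1 394.6] r14.9
t blue [156.2 163.8] 196 [636.6 261.5] r7.9
t brown [150.2 207.8] 215 [508.5 273.7] r8.3
t yellow [210.9 213.4] 234 [491.1 102.1] r8.6
t white [109.1 229.8] 322 [447.2 386. ] r10.1
s green [359.1 169.8] 82 [554. 402.] r5.1
s blue [347.3 196.6] 98 [639.6 262. ] r5.6
s brown [321.5 176.5] 62 [512.6 272.5] r4.4
s yellow [275.5 186. ] 101 [470.2 117.3] r5.7
```

Emit:
move_arm --rows "0.046 -0.002 0.13 0 0 0 -0.7;0.046 -0.002 0.26 0 0 0 -0.7;0.046 -0.002 0.38 0 0 0 -0.7;0.046 -0.002 0.44 0 0 0 -0.7;0.046 -0.002 0.463 0 0 0 -0.7;0.046 -0.002 0.463 0 0 0 -0.7;0.046 -0.002 0.463 0 0 0 1;0.046 -0.002 0.463 0 0 0 1;0.046 -0.002 0.463 0 0 0 1;0.046 -0.002 0.463 0 0 0 1"

```text
clock: 24.25
eef_pos: [511.9, 275.0, 23.6]
tool_rot: [3.139, -0.001, 1.572]
force: [0.4, -0.3, 5.2]
width: 57.3
gripper_force: 64.6
```

Emit:
move_arm --rows "0 0 -0.12 0 0 0 1;0 0 -0.22 0 0 0 1;-0.1 0.04 -0.25 0 0 0 1;-0.22 0.09 -0.25 0 0 0 1;-0.35 0.14 -0.25 0 0 0 1;-0.47 0.19 -0.25 0 0 0 1;-0.56 0.23 -0.25 0 0 0 1;-0.599 0.241 -0.25 0 0 0 1;-0.599 0.241 -0.25 0 0 0 1;-0.599 0.241 -0.25 0 0 0 1;-0.599 0.241 -0.25 0 0 0 1;-0.599 0.241 -0.25 0 0 0 1"

```text
clock: 25.25
eef_pos: [582.4, 97.7, 96.7]
tool_rot: [-3.141, -0.002, 1.576]
force: [0.3, 0.5, -1.7]
width: 57.0
gripper_force: 64.9
```

```bash
python3 held.py brown
```

```text
25.3 [582.5  97.4  96.7] [-3.1 -0.   1.6] 57.097836311070935 [-0.1 -0.5 -1.4] 64.8568046092987
[255. 255.] 5939 [582.4  97.9  95.7]
[255. 255.] 5939 [582.4  99.2  97.7]
```

Emit:
move_arm --rows "-0.012 0.003 0.05 0 0 0 1;-0.012 0.003 0.1 0 0 0 1;-0.012 0.003 0.12 0 0 0 1;-0.012 0.003 0.14 0 0 0 1;-0.012 0.003 0.155 0 0 0 1;-0.012 0.003 0.165 0 0 0 1;-0.012 0.003 0.174 0 0 0 1;-0.012 0.003 0.174 0 0 0 1;-0.012 0.003 0.174 0 0 0 1"

```text
clock: 26.05
eef_pos: [583.9, 92.0, 44.7]
tool_rot: [-3.141, -0.001, 1.573]
force: [-0.9, 1.8, -2.3]
width: 56.8
gripper_force: 64.8
```

Emit:
move_arm --rows "0 0 0 0 0 0 -0.7;0 0 0 0 0 0 -0.7;0 0 0 0 0 0 -0.7;0 0 -0.12 0 0 0 -0.7;0 0 -0.24 0 0 0 -0.7;0.08 0.03 -0.35 0 0 0 -0.7;0.2 0.07 -0.385 0 0 0 -0.7;0.32 0.11 -0.385 0 0 0 -0.7;0.44 0.15 -0.385 0 0 0 -0.7;0.533 0.182 -0.385 0 0 0 -0.7;0.533 0.182 -0.385 0 0 0 -0.7;0.533 0.182 -0.385 0 0 0 -0.7"

```text
clock: 27.05
eef_pos: [638.2, 253.6, 159.8]
tool_rot: [3.141, -0.0, 1.576]
force: [-0.2, -1.1, 0.5]
width: 72.5
gripper_force: 0.0
```

Emit:
move_arm --rows "0 0 0 0 0 0 -0.7;0 0 0 0 0 0 -0.7;0 0 0 0 0 0 -0.7"

```text
clock: 27.3
eef_pos: [638.6, 249.1, 160.4]
tool_rot: [-3.142, 0.001, 1.569]
force: [0.5, 0.3, -0.2]
width: 72.6
gripper_force: 0.0
```

```bash
python3 disc.py
```

```text
27.45 [638.5 250.2 160.3] [3.1 0.  1.6] 72.63250112604656
w green [159.1  19.1] 1810 [551.7 399.3] r24.0
w blue [254.9 163. ] 2109 [638.4 262. ] r25.9
w brown [206.1 314.4] 903 [578.8  73.7] r17.0
w white [67.9 48.3] 2036 [450.7 385.4] r25.5
w white [159.5  26.7] 532 [552.2 391.8] r13.0
t green [105.6 193.6] 214 [550.  401.7] r8.3
t blue [156.5 163.8] 187 [636.7 260.7] r7.7
t brown [214.6 180.6] 203 [586.   92.6] r8.0
t yellow [210.9 213.4] 234 [491.1 102.1] r8.6
t white [109.1 229.9] 328 [446.7 386.1] r10.2
s green [359.1 169.9] 79 [554.4 401.4] r5.0
s blue [347.3 196.6] 98 [639.6 262. ] r5.6
s brown [292.8 202.2] 91 [566.6 107.9] r5.4
s yellow [275.5 186. ] 102 [470.  117.5] r5.7
s white [333.7 158.4] 72 [453.4 383. ] r4.8
```

Emit:
move_arm --rows "0.04 0 0.13 0 0 0 -0.7;0.04 0 0.26 0 0 0 -0.7;0.04 0 0.38 0 0 0 -0.7;0.04 0 0.44 0 0 0 -0.7;0.04 0 0.46 0 0 0 -0.7;0.04 0 0.46 0 0 0 -0.7;0.04 0 0.46 0 0 0 1;0.04 0 0.46 0 0 0 1;0.04 0 0.46 0 0 0 1;0.04 0 0.46 0 0 0 1"

```text
clock: 28.28
eef_pos: [640.0, 263.7, 24.3]
tool_rot: [3.138, -0.001, 1.572]
force: [-0.0, -0.7, 5.1]
width: 57.1
gripper_force: 64.5
```

Emit:
move_arm --rows "0 0 -0.12 0 0 0 1;0 0 -0.24 0 0 0 1;-0.1 -0.02 -0.28 0 0 0 1;-0.23 -0.05 -0.28 0 0 0 1;-0.36 -0.08 -0.28 0 0 0 1;-0.49 -0.11 -0.28 0 0 0 1;-0.62 -0.15 -0.28 0 0 0 1;-0.75 -0.19 -0.28 0 0 0 1;-0.84 -0.213 -0.28 0 0 0 1;-0.875 -0.213 -0.28 0 0 0 1;-0.875 -0.213 -0.28 0 0 0 1;-0.875 -0.213 -0.28 0 0 0 1"

```text
clock: 29.28
eef_pos: [575.6, 1.2, 106.6]
tool_rot: [3.14, -0.001, 1.571]
force: [-0.0, 0.5, -2.4]
width: 57.0
gripper_force: 65.1
```

Emit:
move_arm --rows "0 0 0 0 0 0 1;0 0 0 0 0 0 1;0 0 0 0 0 0 1"

```text
clock: 29.53
eef_pos: [575.2, 2.9, 105.9]
tool_rot: [-3.142, -0.001, 1.575]
force: [-0.4, 0.3, -1.6]
width: 56.6
gripper_force: 65.1
```

```bash
python3 held.py blue
```

```text
29.5833 [575.1   2.5 106. ] [-3.1 -0.   1.6] 57.250471919673075 [ 0.2  0.1 -2. ] 65.08758544921875
[255.  253.7] 5954 [575.2   3.9 105. ]
[255.  253.7] 5954 [575.2   5.1 107. ]
[133.5 363.6] 284 [ 484.4 -101.3  105. ]
[133.5 363.6] 284 [485.8 -98.4 107. ]
```

Emit:
move_arm --rows "-0.012 -0.003 0.06 0 0 0 1;-0.012 -0.003 0.12 0 0 0 1;-0.012 -0.003 0.145 0 0 0 1;-0.012 -0.003 0.165 0 0 0 1;-0.012 -0.003 0.18 0 0 0 1;-0.012 -0.003 0.192 0 0 0 1;-0.012 -0.003 0.202 0 0 0 1;-0.012 -0.003 0.202 0 0 0 1;-0.012 -0.003 0.202 0 0 0 1"

```text
clock: 30.33
eef_pos: [574.3, -2.0, 45.6]
tool_rot: [3.141, -0.001, 1.573]
force: [1.1, 3.0, -1.9]
width: 57.0
gripper_force: 65.1
```

Emit:
move_arm --rows "0 0 0 0 0 0 -0.7;0 0 0 0 0 0 -0.7;0 0 0 0 0 0 -0.7;0 0 -0.12 0 0 0 -0.7;0 0 -0.24 0 0 0 -0.7;0.08 0 -0.35 0 0 0 -0.7;0.21 -0.01 -0.38 0 0 0 -0.7;0.34 -0.02 -0.38 0 0 0 -0.7;0.47 -0.03 -0.38 0 0 0 -0.7;0.6 -0.04 -0.38 0 0 0 -0.7;0.73 -0.05 -0.38 0 0 0 -0.7;0.86 -0.06 -0.38 0 0 0 -0.7"

```text
clock: 31.33
eef_pos: [555.5, 256.4, 159.9]
tool_rot: [3.141, 0.0, 1.572]
force: [1.2, 0.4, 0.2]
width: 73.0
gripper_force: 0.0
```

Emit:
move_arm --rows "0.13 -0.005 0 0 0 0 -0.7;0.26 -0.01 0 0 0 0 -0.7;0.37 -0.017 0 0 0 0 -0.7;0.45 -0.017 0 0 0 0 -0.7;0.45 -0.017 0 0 0 0 -0.7;0.45 -0.017 0 0 0 0 -0.7;0.45 -0.017 0 0 0 0 -0.7"

```text
clock: 31.92
eef_pos: [550.8, 388.4, 159.5]
tool_rot: [3.141, 0.002, 1.571]
force: [0.7, -1.2, -1.2]
width: 72.8
gripper_force: 0.0
```

```bash
python3 disc.py
```

```text
32.0667 [551.1 387.9 159.8] [3.1 0.  1.6] 72.61454343005586
w green [255.8 161.9] 2168 [551.6 402.3] r26.3
w white [152.  177.9] 2633 [450.2 387. ] r29.0
w white [255.1 158.6] 789 [550.9 405.5] r15.8
t green [105.4 193.6] 219 [550.2 402.2] r8.3
t blue [247.8 183.6] 211 [576.5  -2.4] r8.2
t brown [214.6 180.6] 203 [585.9  92.6] r8.0
t yellow [210.9 213.4] 236 [491.3 102.2] r8.7
t white [109.2 229.9] 308 [446.8 385.5] r9.9
s blue [265.  211.9] 118 [556.8  12. ] r6.1
s brown [292.7 202. ] 81 [565.7 108.5] r5.1
s yellow [275.6 186. ] 103 [470.2 117.7] r5.7
```

Emit:
move_arm --rows "0.046 0.002 0.13 0 0 0 -0.7;0.046 0.002 0.26 0 0 0 -0.7;0.046 0.002 0.38 0 0 0 -0.7;0.046 0.002 0.44 0 0 0 -0.7;0.046 0.002 0.457 0 0 0 -0.7;0.046 0.002 0.457 0 0 0 -0.7;0.046 0.002 0.457 0 0 0 1;0.046 0.002 0.457 0 0 0 1;0.046 0.002 0.457 0 0 0 1;0.046 0.002 0.457 0 0 0 1"

```text
clock: 32.9
eef_pos: [552.6, 404.4, 24.8]
tool_rot: [3.138, -0.002, 1.572]
force: [-0.3, -1.2, 5.7]
width: 56.9
gripper_force: 64.6
```

Emit:
move_arm --rows "0 0 -0.12 0 0 0 1;0 0 -0.24 0 0 0 1;-0.1 -0.02 -0.28 0 0 0 1;-0.23 -0.05 -0.28 0 0 0 1;-0.36 -0.08 -0.28 0 0 0 1;-0.49 -0.11 -0.28 0 0 0 1;-0.62 -0.14 -0.28 0 0 0 1;-0.75 -0.17 -0.28 0 0 0 1;-0.88 -0.2 -0.28 0 0 0 1"

```text
clock: 33.65
eef_pos: [490.9, 138.5, 107.2]
tool_rot: [3.14, -0.001, 1.573]
force: [2.1, -0.4, -2.2]
width: 57.1
gripper_force: 65.0
```

Emit:
move_arm --rows "-0.13 -0.01 0 0 0 0 1;-0.26 -0.02 0 0 0 0 1;-0.36 -0.03 0 0 0 0 1;-0.433 -0.036 0 0 0 0 1;-0.433 -0.036 0 0 0 0 1;-0.433 -0.036 0 0 0 0 1;-0.433 -0.036 0 0 0 0 1;-0.433 -0.036 0 0 0 0 1"

```text
clock: 34.32
eef_pos: [481.0, 11.4, 106.6]
tool_rot: [3.141, -0.001, 1.574]
force: [0.4, -0.2, -1.3]
width: 57.0
gripper_force: 65.0
```

```bash
python3 held.py green
```

```text
34.3667 [480.9  11.5 106.5] [ 3.1 -0.   1.6] 56.88847363446689 [ 0.7  0.7 -2.4] 65.0114357471466
[255.  253.4] 5991 [481.1  12.5 105.5]
[255.  253.4] 5991 [481.1  13.8 107.5]
[482.5 326.3] 296 [671.6 -74.8 105.5]
[482.5 326.3] 296 [668.6 -72.3 107.5]
```

Emit:
move_arm --rows "-0.01 -0.001 0.06 0 0 0 1;-0.01 -0.001 0.12 0 0 0 1;-0.01 -0.001 0.145 0 0 0 1;-0.01 -0.001 0.165 0 0 0 1;-0.01 -0.001 0.18 0 0 0 1;-0.01 -0.001 0.192 0 0 0 1;-0.01 -0.001 0.202 0 0 0 1;-0.01 -0.001 0.202 0 0 0 1;-0.01 -0.001 0.202 0 0 0 1"

```text
clock: 35.12
eef_pos: [480.6, 7.3, 46.0]
tool_rot: [3.141, -0.0, 1.573]
force: [0.8, 1.4, -3.1]
width: 56.6
gripper_force: 65.0
```

Emit:
move_arm --rows "0 0 0 0 0 0 -0.7;0 0 0 0 0 0 -0.7;0 0 0 0 0 0 -0.7;0 0 -0.12 0 0 0 -0.7;0 0 -0.24 0 0 0 -0.7;0.08 0 -0.35 0 0 0 -0.7;0.21 -0.01 -0.38 0 0 0 -0.7;0.34 -0.03 -0.38 0 0 0 -0.7;0.47 -0.05 -0.38 0 0 0 -0.7;0.6 -0.07 -0.38 0 0 0 -0.7;0.73 -0.09 -0.38 0 0 0 -0.7;0.86 -0.1 -0.38 0 0 0 -0.7"

```text
clock: 36.12
eef_pos: [448.8, 266.5, 160.1]
tool_rot: [-3.141, -0.0, 1.572]
force: [1.2, -0.3, -0.6]
width: 72.8
gripper_force: 0.0
```

Emit:
move_arm --rows "0.13 -0.003 0 0 0 0 -0.7;0.25 -0.003 0 0 0 0 -0.7;0.33 -0.003 0 0 0 0 -0.7;0.36 -0.003 0 0 0 0 -0.7;0.36 -0.003 0 0 0 0 -0.7;0.36 -0.003 0 0 0 0 -0.7;0.36 -0.003 0 0 0 0 -0.7"

```text
clock: 36.7
eef_pos: [449.5, 370.1, 159.9]
tool_rot: [-3.141, 0.002, 1.569]
force: [0.5, 0.0, -0.3]
width: 72.4
gripper_force: 0.0
```

```bash
cat > tile.py <<'E'
from h import *
import sys
z=float(sys.argv[1]) if len(sys.argv)>1 else None
w=grab("wrist");st=read_state();print(st["clock"],st["eef_pos"],st["tool_rot"],st["width"],st["force"])
if z is None:z=st["eef_pos"][2]-2.
h=cv2.cvtColor(w["img"],cv2.COLOR_RGB2HSV);m=((h[...,1]<45)&(h[...,2]>int(sys.argv[2]) if len(sys.argv)>2 else (h[...,1]<45)&(h[...,2]>185)).astype(np.uint8)
cs=[c for c in cv2.findContours(cv2.morphologyEx(m,cv2.MORPH_OPEN,np.ones((3,3))),0,1)[0] if cv2.contourArea(c)>1200]
for c in cs:
    W=np.array([onz(w,p[0],z)[:2] for p in c],np.float32);(cx,cy),(a,b),ang=cv2.minAreaRect(W)
    if a<90 and b<90:print("rect",(cx,cy),(a,b),"ang",ang,"rad",np.radians(ang),c[:,0].mean(0))
E
python3 tile.py 22; python3 disc.py | grep -v "^w"; cp pics/top0.png /tmp/; python3 -c "
from h import *
w=grab('wrist','pics/tl.png')"
```

```text
36.85 [449.5 370.9 160. ] [-3.1  0.   1.6] 72.36567593695862
t green [244.7 216.6] 236 [481.4   6.5] r8.7
t blue [247.8 183.7] 210 [576.4  -2.5] r8.2
t brown [214.6 180.6] 202 [586.   92.6] r8.0
t yellow [210.9 213.5] 239 [490.9 102.2] r8.7
t white [109.2 229.9] 308 [446.8 385.6] r9.9
s green [248.6 194.8] 113 [460.8  21.2] r6.0
s blue [265.  211.7] 122 [556.2  12.4] r6.2
s brown [292.7 202. ] 87 [565.9 108.4] r5.3
s yellow [275.5 185.8] 99 [469.5 117.9] r5.6  File "tile.py", line 6
    h=cv2.cvtColor(w["img"],cv2.COLOR_RGB2HSV);m=((h[...,1]<45)&(h[...,2]>int(sys.argv[2]) if len(sys.argv)>2 else (h[...,1]<45)&(h[...,2]>185)).astype(np.uint8)
                                                 ^
SyntaxError: '(' was never closed
```

View pics/tl.png

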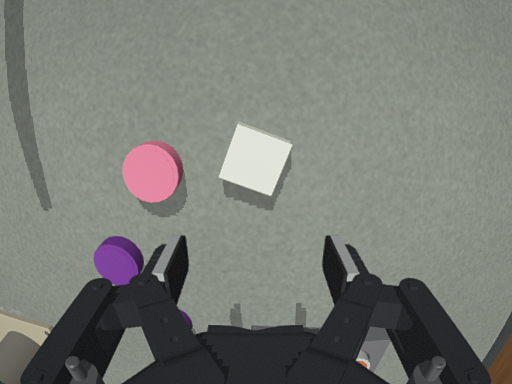

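```bash
sed -i '/^h=/c\TH=int(sys.argv[2]) if len(sys.argv)>2 else 185\nh=cv2.cvtColor(w["img"],cv2.COLOR_RGB2HSV);m=((h[...,1]<45)\&(h[...,2]>TH)).astype(np.uint8)' tile.py; for t in 185 205 215 ; do python3 tile.py 22 $t;done
```

```text
36.95 [449.4 371.7 160. ] [3.1 0.  1.6] 72.6876775679792 [-0.1 -0.2 -0.5]
rect (449.0381164550781, 386.13726806640625) (54.19281005859375, 53.49357223510742) ang 69.53836059570312 rad 1.213673348834105 [254.4 160.1]
37.0 [449.3 372.  160. ] [3.1 0.  1.6] 72.36408969555451 [ 0.6 -0.4 -0.5]
rect (449.017578125, 386.1473083496094) (53.16971206665039, 52.96163558959961) ang 69.33056640625 rad 1.210046656061635 [254.6 160.6]
37.05 [449.2 372.3 159.9] [-3.1 -0.   1.6] 72.40865340129928 [-1.  -0.1  0.2]
rect (449.00579833984375, 386.136962890625) (53.03535842895508, 52.81949234008789) ang 69.16403198242188 rad 1.2071400820479226 [254.6 160.9]
```

Emit:
move_arm --rows "0.045 -0.001 0.08 0 0 0.08 -0.7;0.045 -0.001 0.16 0 0 0.15 -0.7;0.045 -0.001 0.24 0 0 0.229 -0.7;0.045 -0.001 0.36 0 0 0.229 -0.7;0.045 -0.001 0.42 0 0 0.229 -0.7;0.045 -0.001 0.45 0 0 0.229 -0.7;0.045 -0.001 0.453 0 0 0.229 -0.7;0.045 -0.001 0.453 0 0 0.229 -0.7;0.045 -0.001 0.453 0 0 0.229 1;0.045 -0.001 0.453 0 0 0.229 1;0.045 -0.001 0.453 0 0 0.229 1;0.045 -0.001 0.453 0 0 0.229 1"

```text
clock: 38.05
eef_pos: [449.7, 387.0, 26.0]
tool_rot: [3.14, -0.003, 1.212]
force: [-0.5, -0.3, 5.8]
width: 52.0
gripper_force: 63.0
```

Emit:
move_arm --rows "0 0 -0.1 0 0 0 1;0 0 -0.2 0 0 -0.08 1;0 0 -0.28 0 0 -0.16 1;0 0 -0.28 0 0 -0.229 1;0 0 -0.28 0 0 -0.229 1;0 0 -0.28 0 0 -0.229 1;0 0 -0.28 0 0 -0.229 1"

```text
clock: 38.63
eef_pos: [448.0, 386.1, 107.6]
tool_rot: [-3.141, 0.0, 1.57]
force: [-0.3, -0.2, -1.5]
width: 51.9
gripper_force: 63.5
```

```bash
python3 tile.py; python3 -c "
from h import *
print(read_state()['tool_rot'][2]*1000)"
```

```text
38.6833 [448.  386.  107.3] [-3.1  0.   1.6] 51.92968349726768 [ 0.   0.  -1.2]
rect (447.92962646484375, 386.13702392578125) (53.06650161743164, 52.76340866088867) ang 89.70832824707031 rad 1.5657056943712102 [255.9 247.1]
1570.112080030041
```

Emit:
move_arm --rows "-0.13 0.03 0 0 0 0 1;-0.26 0.06 0 0 0 0 1;-0.39 0.09 0 0 0 0 1;-0.52 0.12 0 0 0 0 1;-0.65 0.15 0 0 0 0 1;-0.78 0.18 0 0 0 0 1;-0.9 0.2 0 0 0 0 1"

```text
clock: 39.27
eef_pos: [509.2, 113.7, 107.2]
tool_rot: [-3.141, 0.001, 1.57]
force: [0.6, 0.4, -0.9]
width: 51.7
gripper_force: 63.5
```

Emit:
move_arm --rows "-0.13 0.03 0 0 0 0.02 1;-0.26 0.06 0 0 0 0.04 1;-0.39 0.09 0 0 0 0.06 1;-0.52 0.13 0 0 0 0.06 1;-0.63 0.17 0 0 0 0.06 1;-0.7 0.192 0 0 0 0.06 1;-0.7 0.192 0 0 0 0.06 1;-0.7 0.192 0 0 0 0.06 1;-0.7 0.192 0 0 0 0.06 1;-0.7 0.192 0 0 0 0.06 1"

```text
clock: 40.1
eef_pos: [566.3, -91.5, 107.2]
tool_rot: [-3.14, -0.001, 1.48]
force: [-0.6, -0.4, -0.5]
width: 52.1
gripper_force: 63.5
```

```bash
python3 tile.py; python3 -c "
from h import *
print(read_state()['tool_rot'][2]*1000)"
```

```text
40.15 [566.5 -91.5 107.4] [-3.1 -0.   1.5] 51.93070000600374 [ 0.5 -0.3 -0.4]
rect (566.5289916992188, -87.82715606689453) (59.39284896850586, 52.741844177246094) ang 84.6958999633789 rad 1.4782223173007067 [257.  241.3]
rect (511.0998229980469, 0.8241977691650391) (39.519046783447266, 39.0948371887207) ang 82.91206359863281 rad 1.447088499419081 [120.6  83.9]
rect (574.133056640625, -5.295198440551758) (39.0435676574707, 39.11493682861328) ang 84.80441284179688 rad 1.4801162243099166 [255.  78.]
1480.036487701652
```

Emit:
move_arm --rows "-0.01 -0.003 0.06 0 0 0 1;-0.01 -0.003 0.12 0 0 0 1;-0.01 -0.003 0.145 0 0 0 1;-0.01 -0.003 0.165 0 0 0 1;-0.01 -0.003 0.18 0 0 0 1;-0.01 -0.003 0.19 0 0 0 1;-0.01 -0.003 0.198 0 0 0 1;-0.01 -0.003 0.198 0 0 0 1;-0.01 -0.003 0.198 0 0 0 1"

```text
clock: 40.9
eef_pos: [566.0, -95.7, 48.7]
tool_rot: [3.141, -0.001, 1.478]
force: [0.8, 2.3, -1.4]
width: 52.0
gripper_force: 63.4
```

Emit:
move_arm --rows "0 0 0 0 0 0 -0.7;0 0 0 0 0 0 -0.7;0 0 0 0 0 0 -0.7;0 0 -0.1 0 0 0 -0.7;0 0 -0.22 0 0 0 -0.7;0 0 -0.35 0 0 -0.03 -0.7;0 -0.04 -0.48 0 0 -0.06 -0.7;0 -0.08 -0.6 0 0 -0.06 -0.7;0 -0.08 -0.7 0 0 -0.06 -0.7;0 -0.08 -0.7 0 0 -0.06 -0.7;0 -0.08 -0.7 0 0 -0.06 -0.7"

```text
clock: 41.82
eef_pos: [542.9, -94.7, 260.7]
tool_rot: [3.137, 0.001, 1.572]
force: [0.0, -0.4, -0.5]
width: 72.5
gripper_force: 0.0
```

```bash
python3 - <<'E'
from h import *
w=grab("wrist");s=grab("scene");t=grab("top");st=read_state();print(st["clock"],st["eef_pos"],st["tool_rot"]*1000)
for c in("green","blue","brown","yellow"):
    for b in blobs(w,c,300)[:2]:print("w",c,b[0],b[1],onz(w,b[0],42)[:2])
a=np.vstack([cv2.resize(w["img"][:300,:],(512,300)),cv2.resize(s["img"][170:250,190:325],(512,300))]);cv2.imwrite("pics/f1.png",a[:,:,::-1])
E
```

```text
41.9667 [541.1 -94.  257.3] [-3139.3    -0.2  1572.2]
w green [200.4  72.9] 1367 [480.7   5.9]
w green [422.  236.3] 530 [ 795.2 -212.6]
w blue [281.4  79.7] 1380 [574.1  -3.2]
w blue [383.  362.5] 1161 [ 804.6 -512.5]
w brown [290.1   9.1] 763 [583.9  82.3]
w yellow [284.7 271.3] 2595 [ 586.3 -260.4]
w yellow [208.    6.1] 486 [489.6  86.6]
```

View pics/f1.png

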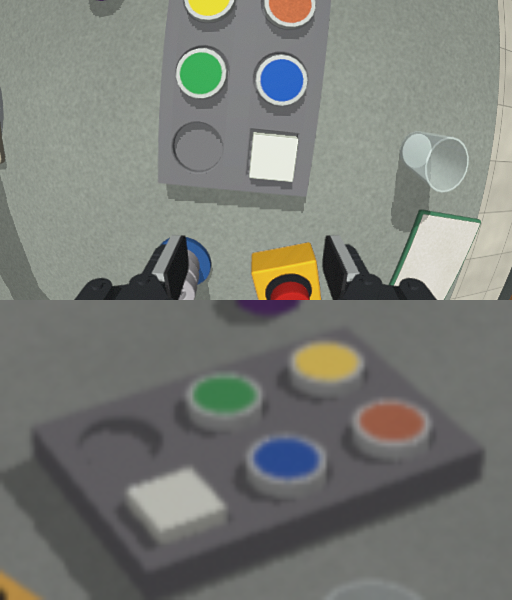

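```bash
python3 - <<'E'
from h import *
w=grab("wrist");s=grab("scene");t=grab("top")
for c,q in(("green",(480.7,8.4)),("blue",(574.3,-.5)),("brown",(583.2,93)),("yellow",(489.6,101.9))):
    def near(v):return min((b[0] for b in blobs(v,c,40)),key=lambda p:np.linalg.norm(onz(v,p,42)[:2]-q))
    a,b=near(s),near(w);print(c,"ws",tri([w,s],[b,a]),end=" ")
    try:print("ts",tri([t,s],[near(t),a]))
    except Exception as e:print(e)
E
```

```text
green ws [480.7   6.5  40.1] min() iterable argument is empty
blue ws [574.6  -2.7  40.6] ts [574.9   3.8  38.9]
brown ws [585.9  85.5  42.7] ts [583.   91.6  39.4]
yellow ws [493.   91.2  44.5] ts [489.2 101.   39.3]
```

Emit:
move_arm --rows "-0.13 0.03 0.04 0 0 0 -0.9;-0.26 0.06 0.08 0 0 0 -0.9;-0.39 0.1 0.12 0 0 0 -0.9;-0.52 0.13 0.16 0 0 0 -0.9;-0.62 0.157 0.19 0 0 0 -0.9;-0.64 0.157 0.19 0 0 0 -0.9;-0.64 0.157 0.19 0 0 0 -0.9;-0.64 0.157 0.19 0 0 0 -0.9;-0.64 0.157 0.19 0 0 0 -0.9"

```text
clock: 42.87
eef_pos: [589.5, -283.8, 201.2]
tool_rot: [-3.141, -0.002, 1.574]
force: [-0.6, 0.4, -0.1]
width: 80.9
gripper_force: 0.0
```

```bash
python3 - <<'E'
from h import *
w=grab("wrist");s=grab("scene");st=read_state();print(st["clock"],st["eef_pos"],st["tool_rot"]*1000,st["width"])
h=cv2.cvtColor(w["img"],cv2.COLOR_RGB2HSV).astype(int);m=(((h[...,0]<7)|(h[...,0]>173))&(h[...,1]>120)&(h[...,2]>60)).astype(np.uint8)
m=cv2.morphologyEx(m,cv2.MORPH_CLOSE,np.ones((15,15)))
n,l,S,C=cv2.connectedComponentsWithStats(m);i=1+np.argmax(S[1:,4]);print(C[i],S[i])
print("hull",onz(w,C[i],86))
c=max(cv2.findContours(m,0,1)[0],key=cv2.contourArea);P=np.array([onz(w,p[0],87.5)[:2] for p in c]);print(P.min(0),P.max(0))
E
```

```text
42.9667 [ 589.8 -283.8  201.8] [3141.1   -1.2 1575. ] 81.20992487098495
[257.4 184.9] [ 227  154   62   63 2988]
hull [ 591.5 -284.3   86. ]
[ 565.1 -313.2] [ 618.1 -256.5]
```

Emit:
move_arm --rows "-0.006 0.006 0.12 0 0 0 -0.9;-0.006 0.006 0.24 0 0 0 -0.9;-0.006 0.006 0.34 0 0 0 -0.9;-0.006 0.006 0.39 0 0 0 -0.9;-0.006 0.006 0.405 0 0 0 -0.9;-0.006 0.006 0.405 0 0 0 -0.9;-0.006 0.006 0.405 0 0 0 1;-0.006 0.006 0.405 0 0 0 1;-0.006 0.006 0.405 0 0 0 1;-0.006 0.006 0.405 0 0 0 1"

```text
clock: 43.8
eef_pos: [592.0, -288.3, 82.0]
tool_rot: [3.139, 0.001, 1.572]
force: [-1.8, 0.8, 5.1]
width: 52.1
gripper_force: 61.8
```

Emit:
move_arm --rows "0 0 0 0 0 0.07 1;0 0 0 0 0 0.14 1;0 0 0 0 0 0.21 1;0 0 0 0 0 0.28 1;0 0 0 0 0 0.35 1;0 0 0 0 0 0.42 1;0 0 0 0 0 0.49 1;0 0 0 0 0 0.56 1;0 0 0 0 0 0.61 1;0 0 0 0 0 0.61 1;0 0 0 0 0 0.61 1"

```text
clock: 44.72
eef_pos: [591.9, -288.5, 81.7]
tool_rot: [3.139, -0.001, 0.614]
force: [-2.2, 0.3, 5.3]
width: 51.7
gripper_force: 62.0
```

Emit:
move_arm --rows "0 0 0 0 0 0 -0.9;0 0 0 0 0 0 -0.9;0 0 0 0 0 0 -0.9;0 0 0 0 0 0 -0.9;0 0 -0.12 0 0 0 -0.9;0 0 -0.24 0 0 0 -0.9;0 0 -0.36 0 0 0 -0.9;0.2 0 -0.48 0 0 0 -0.9;0.3 0 -0.6 0 0 0 -0.9;0.4 0 -0.6 0 0 0 -0.9;0.4 0 -0.6 0 0 0 -0.9;0.4 0 -0.6 0 0 0 -0.9"

```text
clock: 45.72
eef_pos: [694.1, -213.7, 261.4]
tool_rot: [3.14, -0.006, 0.622]
force: [-0.6, 0.3, -0.5]
width: 81.1
gripper_force: 0.0
```

Emit:
move_arm --rows "0 0 0 0 0 -0.07 -0.9;0 0 0 0 0 -0.14 -0.9;0 0 0 0 0 -0.21 -0.9;0 0 0 0 0 -0.28 -0.9;0 0 0 0 0 -0.35 -0.9;0 0 0 0 0 -0.42 -0.9;0 0 0 0 0 -0.49 -0.9;0 0 0 0 0 -0.56 -0.9;0 0 0 0 0 -0.61 -0.9;0 0 0 0 0 -0.61 -0.9;0 0 0 0 0 -0.61 -0.9"

```text
clock: 46.63
eef_pos: [688.2, -219.4, 259.5]
tool_rot: [-3.14, -0.0, 1.569]
force: [-0.5, -0.4, 0.6]
width: 81.1
gripper_force: 0.0
```

```bash
python3 - <<'E'
from h import *
w=grab("wrist");s=grab("scene");t=grab("top");st=read_state();print(st["clock"],st["eef_pos"],st["tool_rot"],st["width"])
for im in(cv2.imread("pics/scene0.png")[:,:,::-1],s["img"]):
    h=cv2.cvtColor(np.ascontiguousarray(im),cv2.COLOR_RGB2HSV)[215:275,150:205].astype(int)
    m=((h[...,0]<6)|(h[...,0]>174))&(h[...,1]>110)&(h[...,2]>60)
    ys,xs=np.where(m);print("red rows",ys.min()+215,ys.max()+215,ys.mean()+215,m.sum())
a=np.vstack([np.hstack([w["img"][:,:],t["img"][100:300,150:438]][:1]),np.hstack([cv2.resize(s["img"][130:330,70:370],(324,216)),cv2.resize(t["img"][130:290,160:440],(188,216))])]);cv2.imwrite("pics/f2.png",a[:,:,::-1])
E
```

```text
46.7833 [ 688.8 -219.   259.7] [-3.1  0.   1.6] 80.8762241330575
red rows 232 253 243.2628398791541 331
red rows 232 253 243.22089552238805 335
```

View pics/f2.png

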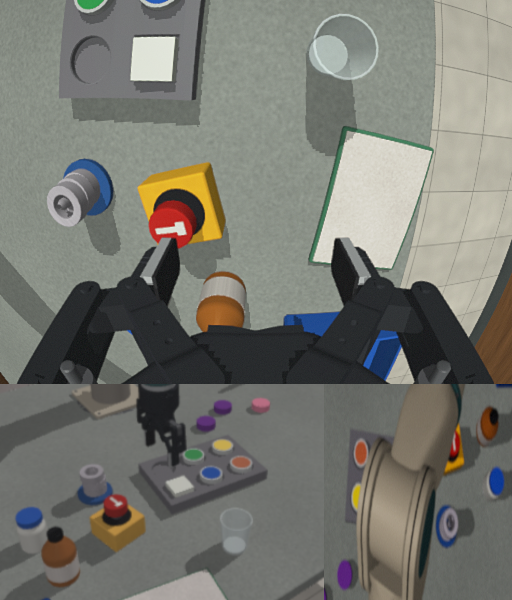

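```bash
python3 tile.py 42; python3 - <<'E'
from h import *
s=grab("scene");w=grab("wrist");t=grab("top")
q=(565.4,-94.1)
h=lambda v:min((b[0] for b in blobs(v,"white",40)),key=lambda p:np.linalg.norm(onz(v,p,42)[:2]-q))
HUE["white"]=((0,0,150),(180,45,255))
a=h(s);print(a,onz(s,a,42));
HUE["white"]=((0,0,185),(180,45,255));b=h(w);print(tri([w,s],[b,a]))
for c in("green","blue","brown","yellow"):
    p=[b[0] for b in blobs(s,c,40)];print(c,[np.round(x,1).tolist() for x in p if 180<x[0]<330 and 170<x[1]<240])
E
```

```text
46.8333 [ 688.9 -218.8  259.7] [-3.1  0.   1.6] 80.77770663444802 [1.4 0.5 0.2]
rect (975.5863647460938, -308.6286315917969) (82.95671081542969, 84.2525634765625) ang 89.36205291748047 rad 1.5596620497514389 [445.7 216.8]
rect (1062.556640625, -308.4718322753906) (83.39620208740234, 83.38390350341797) ang 0.24110858142375946 rad 0.00420813860065744 [482.6 216.5]
rect (1052.73193359375, -134.260009765625) (65.00587463378906, 84.36216735839844) ang 2.2133889198303223 rad 0.03863092427819993 [498.5 109.1]
rect (565.7705078125, -96.43489837646484) (53.215938568115234, 53.340415954589844) ang 84.6869125366211 rad 1.478065457112501 [152.   58.4]
[236.  222.7] [570.2 -97.8  42. ]
[565.8 -95.8  38.2]
green [[248.6, 194.8]]
blue [[264.9, 211.7]]
brown [[292.8, 202.1]]
yellow [[275.6, 186.0]]
```

```bash
python3 -c "
from cell import *
print(finish_job())"
```

```text
the job is handed in; nothing more can be done
None
```

The job is handed in at about 47 s of the 210 s allowed: the button was pressed until it latched, all three rings are on the post, the four discs and the tile measure as seated, and the button was then turned and has sprung out. The bottle, jar and beaker look untouched; the one hard contact was the first ring landing on the stand base, a brief 69 N at the wrist, and `finish_job()` gave no verdict.

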